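# Load the laser's engraving jig with two tongued boards

## Robot

A 7-joint arm with a two-finger parallel gripper is mounted at the origin on the work surface. World frame = base frame: x ahead of the robot, y to its left, z up, the work surface at z = 0. Lengths are in m, angles in rad, forces in N, time in s.
With the tool pointing down it reaches from about 0.4 to 0.925 m from the base axis. Payload 4.1 kg.
Tool frame: the origin (TCP) lies at the very end of the fingers, on their centre line; the grasp point (between the pads) lies 19 mm behind it; z points along the fingers, y is the direction in which the jaws open and shut (so a half turn about z gives the same grasp; the last joint's range is limited). The gripper opens to 85 mm and grips with 20 to 120 N. Pads are 22 mm wide; open, the fingers measure 114 mm over their backs; the gripper's body (76 mm by 85 mm) begins 54 mm behind the grasp point. The pads swing forward as they close: fully open they stand 13 mm farther back than shut.
Start: joints at [1.062, 0.398, 0.045, 1.537, -0.019, 1.207, -0.051], TCP at [0.259, -0.596, 0.231] pointing down, gripper open.
Joint ranges: [-2.82, 2.82], [-0.49, 2.23], [-1.37, 1.46], [0, 2.46], [-1.36, 4.5], [0.23, 2], [-2.94, 2.94]. Speed limits (rad/s): [2.57, 2.57, 3.14, 3.14, 3.14, 3.14, 3.14].

## Interface

Orientations are given as a 3x3 rotation matrix whose columns are the frame's x, y, z axes.
In Python, from workcell import * gives the robot as it stands.
- The arm moves only by the tool servo_tool, never from a script. Its arguments are lists of equal length, an entry for each row: "gripper": the opening, from 0 (shut) to 1 (fully open); "slide": the shift along the tool's x, y, z normalised to -1 to 1, where 1 is 1 m, a list of three; "delta_rot": the turn, a rotation vector about the tool's x, y, z normalised to -1 to 1, where 1 is 120 degrees, a list of three. In form: {"gripper": [gripper, ...], "slide": [[tx, ty, tz], ...], "delta_rot": [[ax, ay, az], ...]}. A call has 1 to 10 rows; each row is the pose to reach, as a shift and turn from the pose commanded when the call began, along the tool's axes at that moment; what a row does not reach only later rows make up. A row lasts 1/12 s, in which the tool goes at most 41.7 mm and 7.16 degrees, less where a joint would pass 70% of its speed; a pose out of reach is approached as far as the arm can. A call with a number of a shift or a turn outside -1 to 1 is refused whole. A call with a gripper value outside its range is refused whole. The fingers move at their own pace and stop on an object; "newtons" is the grip in N (left out, the last holds). Time passes only in rows, so rows that repeat a pose let the fingers close. It gives the time, the measured TCP pose, the force and the opening at its end, in the units of the state.
- get_state(): the state, without advancing time (a new reading comes with each control period).
- capture(name): name is "side" or "top"; returns a dict with "img" (480x640x3 uint8, red, green, blue), "fovy" (degrees; the focal length in pixels is half the picture's height over the tangent of half this angle, whatever the lens; pixels are square), "cx", "cy" (the principal point, pixels), "R" (3x3) and "t" (3): a world point X has camera coordinates R X + t. Camera axes: x right, y down, z forward; pixel columns grow to the right and rows downward; lengths in m; the calibration is good to about 2 mm. A picture is of the moment at which its call begins. There is no depth.
- sign_off(): hands the job in, once; it reports no verdict.
The state is a dict: "t": time; "joint_pos": joint angles; "joint_vel": joint speeds; "effort": joint torques, N m; "ee_pos": TCP position; "orientation": TCP orientation; "wrist_force": force on the tool from outside, world axes, zero at the start; "torque": the same for the moment, N m; "opening": opening from 0.0 (shut) to 1.0 (fully open).
Only numpy, scipy, OpenCV 4.12 (cv2) and the standard library are available. Lean on these libraries where they do the work, as an engineer would, in place of code of your own. Each camera call takes 0.05 s, during which the arm holds its last target. There are 200 camera calls.

## Task

Load the engraving jig: put one of the two wooden boards in each bay by angling its tongue under the fence lip and lowering it until it locks flat and square on its supports. When both boards are locked, thread the rings that are on the bench (the clamp ring and two to four collars) onto the jig's post one by one, widest first and narrowest last, each one fully home on the one before; let everything go and leave the other things on the bench in their places.

Things in the scene. Friction and masses are not known exactly. Their poses are not given: they have to be found in the camera images.
- board_a_mid (a point): middle of a wooden board, half-way up: 152 mm long (x), 60 wide (y), 16 thick (z), 110 g, flat and right side up; its -x end, the tongue, points roughly to the robot. The boards are alike; either may go in either bay
- board_b_mid (a point): middle of a wooden board, half-way up: 152 mm long (x), 60 wide (y), 16 thick (z), 110 g, flat and right side up; its -x end, the tongue, points roughly to the robot. The boards are alike; either may go in either bay
- board_a: same board, origin under the middle. Along x: tongue -76 to -64 mm, only 6 mm thick, 3 to 9 mm above the underside; full-thickness heel -64 to -56; a channel 7 mm deep across the underside -56 to -42; full thickness to +76
- board_b: same board, origin under the middle. Along x: tongue -76 to -64 mm, only 6 mm thick, 3 to 9 mm above the underside; full-thickness heel -64 to -56; a channel 7 mm deep across the underside -56 to -42; full thickness to +76
- bay_left (a point): left bay of the fixed jig (seen from the robot): where the middle of a locked board lies, board axes along this frame's (+x from fence to post, z up). The underside then rests 16 mm above the bench on a support 36 mm wide under the board's middle, bare plate 8 mm lower beside it. Boards in the two bays are 30 mm apart
- bay_right (a point): right bay of the fixed jig (seen from the robot): where the middle of a locked board lies, board axes along this frame's (+x from fence to post, z up). The underside then rests 16 mm above the bench on a support 36 mm wide under the board's middle, bare plate 8 mm lower beside it. Boards in the two bays are 30 mm apart
- groove (a point): foot of the back wall of the fence's groove, midway between the bays, at floor height (16 mm above the bench); 78 mm on the -x side of the bay points, axes as theirs. Lip over the groove: x 0 to 9 mm, underside 12 mm and top 17 mm above the floor. Cheeks of the lip's height, x 0 to 22 mm, leave a board 4 mm of play on each side
- ridge (a point): top middle of the locking ridge across both bays, 5 mm high, 4 mm wide, 28 mm from the groove's back wall. A flat board cannot get past it: tilt the board about 20 degrees, tongue end low, pass over the ridge until the tongue's tip is under the lip, then lower the far end until the ridge sits in the channel (then about 4 mm of play along x)
- post_shoulder (a point): centre of the top of the post's shoulder (23 mm across), 33 mm above the bench and 1 mm above the tops of locked boards, 92 mm in +x from the bay points, midway between the bays. The clamp ring rests on it, overlapping the corners of both boards. Above it the post is 12 mm in diameter
- post_tip (a point): top of the post (domed), 70 mm above the shoulder, 103 mm above the bench
- clamp_ring_mid (a point): the clamp ring, the widest: a plain steel-coloured ring lying flat on the bench, 62 mm outside diameter, 18 mm bore, 12 mm high; this point is its centre, half-way up. It goes first, onto the shoulder
- collar_large_mid (a point): the large collar: a plain steel-coloured ring lying flat on the bench, 54 mm outside diameter, 18 mm bore, 12 mm high; this point is its centre, half-way up. May be absent
- collar_medium_mid (a point): the medium collar: a plain steel-coloured ring lying flat on the bench, 46 mm outside diameter, 18 mm bore, 12 mm high; this point is its centre, half-way up. May be absent
- collar_small_mid (a point): the small collar: a plain steel-coloured ring lying flat on the bench, 38 mm outside diameter, 18 mm bore, 12 mm high; this point is its centre, half-way up. May be absent
- collar_smallest_mid (a point): the smallest collar: a plain steel-coloured ring lying flat on the bench, 30 mm outside diameter, 18 mm bore, 12 mm high; this point is its centre, half-way up. May be absent
- tape_measure: yellow tape measure, 62 x 34 x 60 mm, upright; a bystander, to be left where it is
- glue: glue bottle, 52 mm across, 130 mm tall, upright; a bystander, to be left where it is
- pliers: pliers lying on the bench, 150 mm long, 16 mm high; a bystander, to be left where it is
- screwdriver: screwdriver lying on the bench; a bystander, to be left where it is
- offcut_a: wooden offcut 90 x 45 x 18 mm; a bystander, to be left where it is
- offcut_b: plywood offcut 120 x 30 x 12 mm; a bystander, to be left where it is
Things that resemble listed ones, but are neither listed nor needed, are in the scene too. Leave any red or turquoise look-alike of the part that bears collar_large_mid alone. What is shaped like the board_b but turquoise is not meant.

How it is judged:
By the outcome, as a careful person would: the job done as asked, in the order asked, and still so for the second after the job is handed in, with the robot touching nothing.
Of collar_large, collar_medium, collar_small, collar_smallest only 2 to 4 are there at a start; the rules pass over those that are not, and their reading is None.
At some moment in a run one of clamp_ring, collar_large, collar_medium, collar_small, collar_smallest may be knocked a few centimetres aside while the robot is not near it.
It also fails if it takes over 210 s, if anything falls off the work surface, if the arm or the gripper's body presses on something with over 40 N, if the wrist force passes 120 N, or if a joint passes its speed limit or range.

## Working session

There is one attempt and no reset: what is moved stays moved. The work goes in short steps, Python scripts to look and compute and a tool call to move; the robot and the scene stay as the last step left them, time stands still between calls to the robot, and variables do not carry over. Pictures are saved under pics/ and viewed, about 12 in all and at most 16, crops included, and the job is handed in when it is done.

Besides the shell and the picture viewer there is one more tool, called after "Request:" by a JSON object that holds its "name" and its "arguments", one argument or row to a line. servo_tool: Moves the arm, as the interface text tells. Its arguments: {"type":"object","properties":{"gripper":{"type":"array","items":{"type":"number"}},"slide":{"type":"array","items":{"type":"array","items":{"type":"number"}}},"delta_rot":{"type":"array","items":{"type":"array","items":{"type":"number"}}},"newtons":{"type":"number"}},"required":["gripper","slide","delta_rot"]}

```bash
mkdir -p pics; ls; python3 - <<'E'
from workcell import *
import cv2,json,numpy as np
s=get_state();print({k:np.round(v,3).tolist() for k,v in s.items()})
for n in("top","side"):
    c=capture(n);cv2.imwrite(f"pics/{n}0.png",c["img"][:,:,::-1])
    print(n,c["fovy"],c["cx"],c["cy"],np.round(c["R"],4).tolist(),np.round(c["t"],4).tolist(), [k for k in c])
E
```

```text
pics
{'t': 0.0, 'joint_pos': [1.062, 0.399, 0.045, 1.538, -0.019, 1.207, -0.051], 'joint_vel': [0.002, -0.001, 0.002, 0.0, 0.001, 0.0, 0.002], 'effort': [0.0, -47.514, 1.365, -25.423, 0.011, 0.01, -0.0], 'ee_pos': [0.259, -0.596, 0.23], 'orientation': [[0.917, 0.399, -0.001], [0.399, -0.917, 0.002], [-0.0, -0.002, -1.0]], 'wrist_force': [0.071, 0.423, 0.106], 'torque': [-0.019, 0.04, 0.005], 'opening': 1.004}
top 45.50551842880974 315.6381225472356 235.80628172986115 [[-0.0391, -0.9992, 0.0023], [-0.9773, 0.0378, -0.2086], [0.2084, -0.0104, -0.978]] [-0.0201, 0.5514, 1.2268] ['img', 'fovy', 'cx', 'cy', 'R', 't']
side 46.032014229622575 316.047837769342 234.22154066332263 [[-0.7306, -0.6825, -0.0213], [-0.3604, 0.4119, -0.8369], [0.5799, -0.6038, -0.5469]] [0.3717, 0.2951, 0.9254] ['img', 'fovy', 'cx', 'cy', 'R', 't']
```

View pics/top0.png

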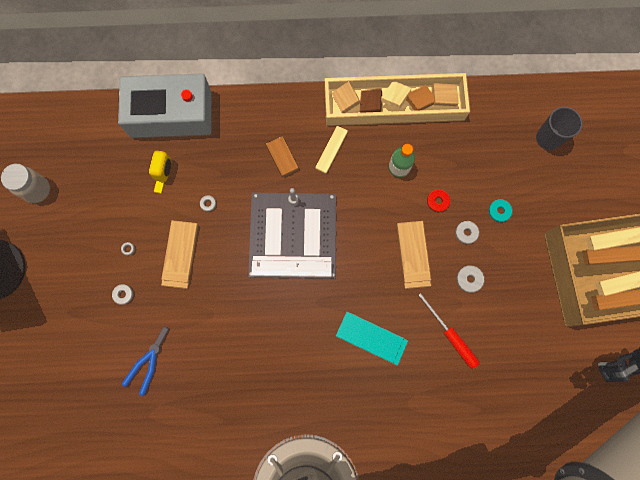

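View pics/side0.png

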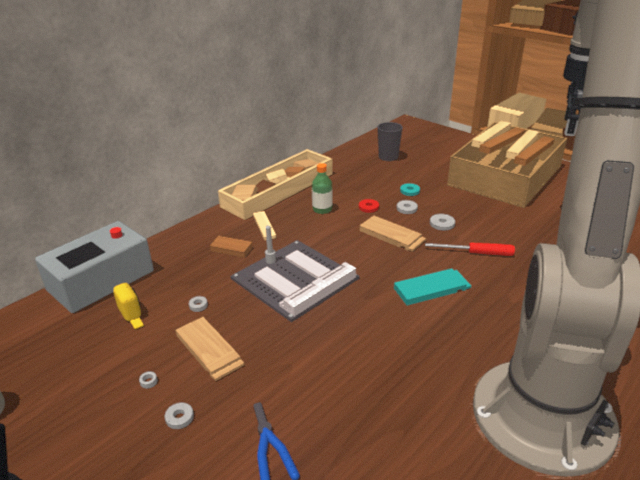

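The top view shows oak boards at (180,254) and (414,254), and the jig at (293,235) with its fence at row 266. There are five grey rings at (208,203), (127,248), (122,294), (468,232) and (470,279). I'm leaving the red and turquoise look-alikes alone.

```bash
cat > h.py <<'E'
from workcell import *
import cv2,numpy as np
def ray(c,u,v):
    f=240/np.tan(np.radians(c["fovy"]/2));R=np.array(c["R"]);t=np.array(c["t"])
    return -R.T@t, R.T@np.array([(u-c["cx"])/f,(v-c["cy"])/f,1])
def w(c,u,v,z):
    o,d=ray(c,u,v);return (o+d*(z-o[2])/d[2])[:2]
def proj(c,X):
    f=240/np.tan(np.radians(c["fovy"]/2));p=np.array(c["R"])@np.array(X)+np.array(c["t"])
    return np.array([c["cx"]+f*p[0]/p[2],c["cy"]+f*p[1]/p[2]])
def tri(a,pa,b,pb):
    (o,d),(q,e)=ray(a,*pa),ray(b,*pb);d/=np.linalg.norm(d);e/=np.linalg.norm(e)
    s=np.linalg.lstsq(np.c_[d,-e],q-o,rcond=None)[0];A,B=o+s[0]*d,q+s[1]*e
    return (A+B)/2,np.linalg.norm(A-B)
def crop(img,x0,y0,x1,y1,k,name):
    cv2.imwrite(f"pics/{name}.png",cv2.resize(img[y0:y1,x0:x1,::-1],None,fx=k,fy=k,interpolation=cv2.INTER_CUBIC))
def rings(c,pts,z=0.012,r=22):
    out=[]
    for u,v in pts:
        u,v=int(u),int(v);y0,x0=v-r,u-r;p=c["img"][y0:v+r,x0:u+r].astype(int)
        m=((p.max(2)-p.min(2)<28)&(p.mean(2)>110)).astype(np.uint8)
        n,l,st,ce=cv2.connectedComponentsWithStats(m)
        if n<2: out.append(None);continue
        k=1+np.argmax(st[1:,4]);cs,_=cv2.findContours((l==k).astype(np.uint8),cv2.RETR_EXTERNAL,cv2.CHAIN_APPROX_NONE)
        q=np.array([w(c,a+x0,b+y0,z) for a,b in cs[0][:,0]],np.float32)
        (x,y),ax,_=cv2.fitEllipse(q*1000);out.append((round(x/1000,4),round(y/1000,4),np.round(ax,1)))
    return out
E
python3 - <<'E'
from h import *
c=capture("top")
for r in rings(c,[(208,203),(127,248),(122,294),(468,232),(470,279)]): print(r)
i=c["img"];crop(i,235,180,355,285,6,"jig");
a=i[210:300,150:210];b=i[210:300,388:448]
cv2.imwrite("pics/boards.png",cv2.resize(np.hstack([a,b])[:,:,::-1],None,fx=6,fy=6,interpolation=cv2.INTER_CUBIC))
E
```

```text
(0.649, 0.2101, array([34.8, 35.5]))
(0.5476, 0.3954, array([26.9, 27.9]))
(0.4418, 0.4046, array([42.7, 43.7]))
(0.5558, -0.395, array([51.4, 52.4]))
(0.4463, -0.3921, array([59.2, 59.4]))
```

View pics/jig.png

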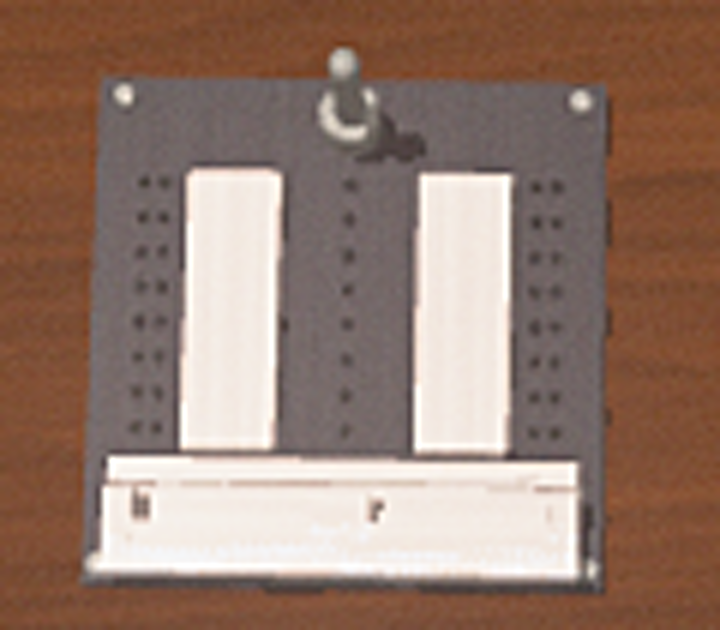

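View pics/boards.png

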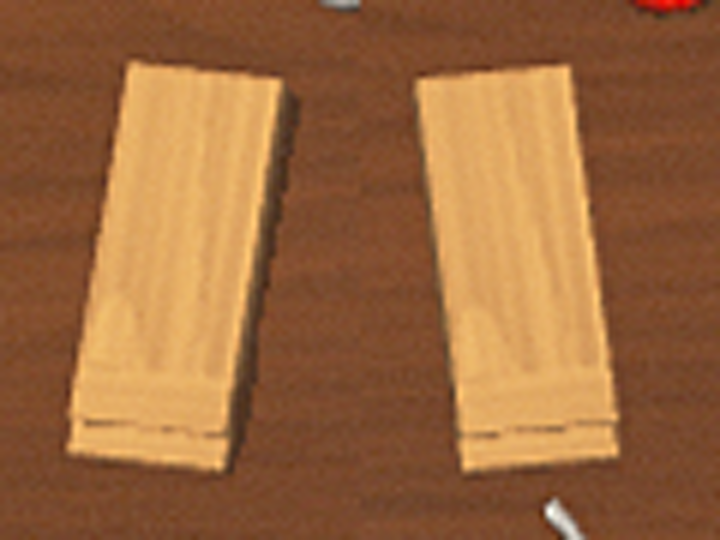

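```bash
cat > m.py <<'E'
from h import *
def rect(c,P,z):
    q=np.array([w(c,*p,z) for p in P])  # far-left,far-right,near-right,near-left
    far,near=(q[0]+q[1])/2,(q[2]+q[3])/2;d=far-near
    return np.round(near,4),np.round(far,4),'yaw',round(np.degrees(np.arctan2(d[1],d[0])),2),'len',np.round(np.linalg.norm(d),4),'wid',np.round(np.linalg.norm(q[0]-q[1]),4)
E
python3 - <<'E'
from m import *
c=capture("top")
L=[(150+x/6,210+y/6) for x,y in [(127,62),(285,78),(228,436),(70,420)]]
R=[(388+(x-360)/6,210+y/6) for x,y in [(415,80),(572,66),(618,420),(459,437)]]
print("L",*rect(c,L,.016));print("R",*rect(c,R,.016))
for P in([(187,170),(283,170),(275,450),(180,450)],[(418,173),(513,173),(508,453),(412,453)]):
    print("sup",*rect(c,[(235+x/6,180+y/6) for x,y in P],.016))
print("plate",*rect(c,[(235+x/6,180+y/6) for x,y in [(103,78),(606,87),(600,590),(85,582)]],.008))
print("sh",w(c,235+348/6,180+108/6,.033),"tip",w(c,235+343/6,180+58/6,.101))
s=capture("side");i=s["img"]
crop(i,225,215,365,325,5.7,"sjig")
E
```

```text
L [0.4655 0.2831] [0.6047 0.2627] yaw -8.35 len 0.1407 wid 0.062
R [ 0.4438 -0.2708] [ 0.5831 -0.2639] yaw 2.83 len 0.1396 wid 0.0615
sup [0.5178 0.0581] [0.6287 0.0526] yaw -2.86 len 0.1111 wid 0.0375
sup [ 0.5131 -0.031 ] [ 0.624  -0.0374] yaw -3.27 len 0.1111 wid 0.0371
plate [0.4646 0.0159] [0.6648 0.005 ] yaw -3.11 len 0.2004 wid 0.1989
sh [0.64728947 0.00721855] tip [0.64706596 0.0065871 ]
```

View pics/sjig.png

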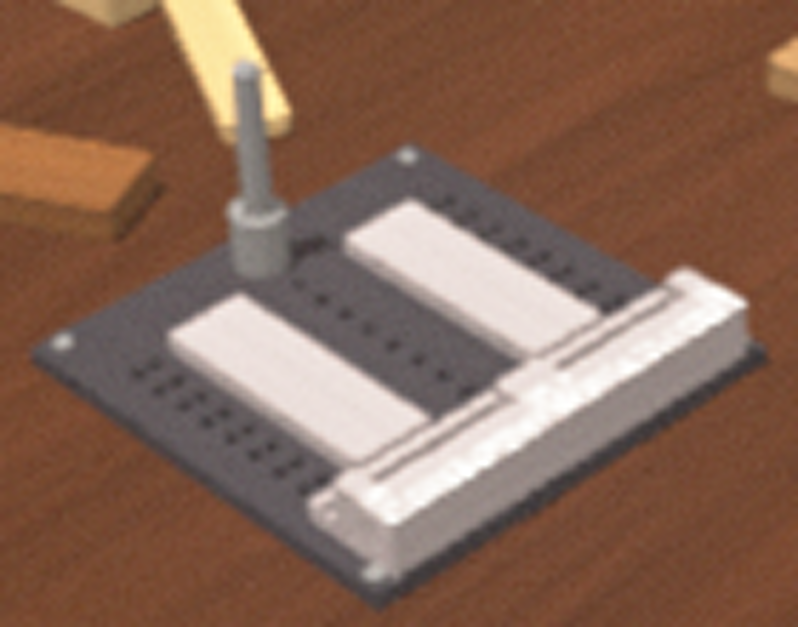

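```bash
cat > p.py <<'E'
from h import *
from scipy.spatial.transform import Rotation as Ro
PSI=-3.08
POST=np.array([.647,.0069,.033])
def Rb(psi,th): return (Ro.from_euler('z',psi,degrees=True)*Ro.from_euler('y',-th,degrees=True)).as_matrix()
F=np.diag([1.,-1,-1])
J=Rb(PSI,0)
def jig(x,y,z): # groove-frame metres -> world
    return POST+J@np.array([x-.170,y,z-.017])
def board_tcp(px,by,pz,th,gx,gz,psi=PSI): # tongue upper tip at groove (px,by,pz)
    return jig(px,by,pz)+Rb(psi,th)@np.array([gx+.076,0,gz-.009]),psi,th
def plan(calls,start=None):
    """calls: list of calls, each list of (pos,psi,th)"""
    if start is None:
        s=get_state();p0,R0=np.array(s["ee_pos"]),np.array(s["orientation"])
    else: p0,R0=np.array(start[0]),Rb(*start[1:])@F
    for c in calls:
        p,R=p0,R0
        for pos,psi,th in c:
            pos=np.array(pos);T=Rb(psi,th)@F
            sl=R0.T@(pos-p0);rv=Ro.from_matrix(R0.T@T).as_rotvec()/np.radians(120)
            n=max(np.linalg.norm(pos-p)/.0417,np.degrees(np.linalg.norm(Ro.from_matrix(R.T@T).as_rotvec()))/7.16)
            print("slide",np.round(sl,4).tolist(),"rot",np.round(rv,4).tolist(),"rows>=%.1f"%n,"->",np.round(pos,4));p,R=pos,T
        p0,R0=p,R;print('--')
def st():
    s=get_state();R=np.array(s["orientation"])
    print("t %.2f"%s["t"],"pos",np.round(s["ee_pos"],4),"xax",np.round(R[:,0],3),"zax",np.round(R[:,2],3),"F",np.round(s["wrist_force"],1),"op %.3f"%s["opening"])
E
python3 - <<'E'
from p import *
a,b=capture("top"),capture("side")
print(tri(a,(235+343/6,180+58/6),b,(268.3,226.4)), proj(b,[.647,.0069,.103]))
print(rings(b,[(198,304),(148,380),(179,416),(407,207),(442,222)]))
plan([[((.5075,-.2676,.12),2.83,0)],[((.5075,-.2676,-.002),2.83,0)]])
E
```

```text
(array([0.64667979, 0.00563225, 0.09788502]), np.float64(0.003268530679634685)) [266.88843134 224.45980826]
[(0.6424, 0.2146, array([34.7, 45.2])), (0.5414, 0.3989, array([27.7, 36.7])), (0.4367, 0.4079, array([43.6, 50.3])), (0.549, -0.3879, array([50.6, 67.1])), (0.4396, -0.3853, array([59.3, 73.8]))]
slide [0.3589, -0.2021, 0.1111] rot [-0.0002, 0.0001, 0.1721] rows>=10.2 -> [ 0.5075 -0.2676  0.12  ]
--
slide [0.0, 0.0, 0.122] rot [0.0, 0.0, 0.0] rows>=2.9 -> [ 0.5075 -0.2676 -0.002 ]
--
```

Request:
{"name": "servo_tool", "arguments": {
  "gripper": [0.88,0.88,0.88,0.88,0.88,0.88,0.88,0.88,0.88,0.88],
  "slide": [
    [0.359,-0.202,0.111],
    [0.359,-0.202,0.111],
    [0.359,-0.202,0.111],
    [0.359,-0.202,0.111],
    [0.359,-0.202,0.111],
    [0.359,-0.202,0.111],
    [0.359,-0.202,0.111],
    [0.359,-0.202,0.111],
    [0.359,-0.202,0.111],
    [0.359,-0.202,0.111]
  ],
  "delta_rot": [
    [0,0,0.172],
    [0,0,0.172],
    [0,0,0.172],
    [0,0,0.172],
    [0,0,0.172],
    [0,0,0.172],
    [0,0,0.172],
    [0,0,0.172],
    [0,0,0.172],
    [0,0,0.172]
  ],
  "newtons": 40
}}

```text
t: 1.18
ee_pos: [0.5029, -0.274, 0.1227]
orientation: [[0.999, 0.049, 0.001], [0.049, -0.999, -0.0], [0.001, 0.0, -1.0]]
wrist_force: [-0.5, -0.7, -0.3]
opening: 0.882
```

Request:
{"name": "servo_tool", "arguments": {
  "gripper": [0.88,0.88],
  "slide": [
    [0,0,0.06],
    [0,0,0.06]
  ],
  "delta_rot": [
    [0,0,0],
    [0,0,0]
  ]
}}

```text
t: 1.35
ee_pos: [0.5031, -0.271, 0.0603]
orientation: [[0.998, 0.057, -0.001], [0.057, -0.998, 0.003], [-0.001, -0.003, -1.0]]
wrist_force: [-1.5, -0.4, -0.5]
opening: 0.879
```

```bash
python3 - <<'E'
from p import *
st();a=capture("side");st();crop(a["img"],330,150,490,280,5,"s1")
plan([[((.5075,-.2676,-.002),2.83,0)]])
E
```

```text
t 1.35 pos [ 0.5031 -0.271   0.0603] xax [ 0.998  0.057 -0.001] zax [-0.001  0.003 -1.   ] F [-1.5 -0.4 -0.5] op 0.879
t 1.40 pos [ 0.4993 -0.2719  0.0572] xax [ 0.999  0.054 -0.008] zax [-0.008  0.004 -1.   ] F [-1.  -0.2 -2.3] op 0.883
slide [0.0089, -0.0035, 0.0591] rot [-0.0023, 0.0038, 0.002] rows>=1.4 -> [ 0.5075 -0.2676 -0.002 ]
--
```

View pics/s1.png

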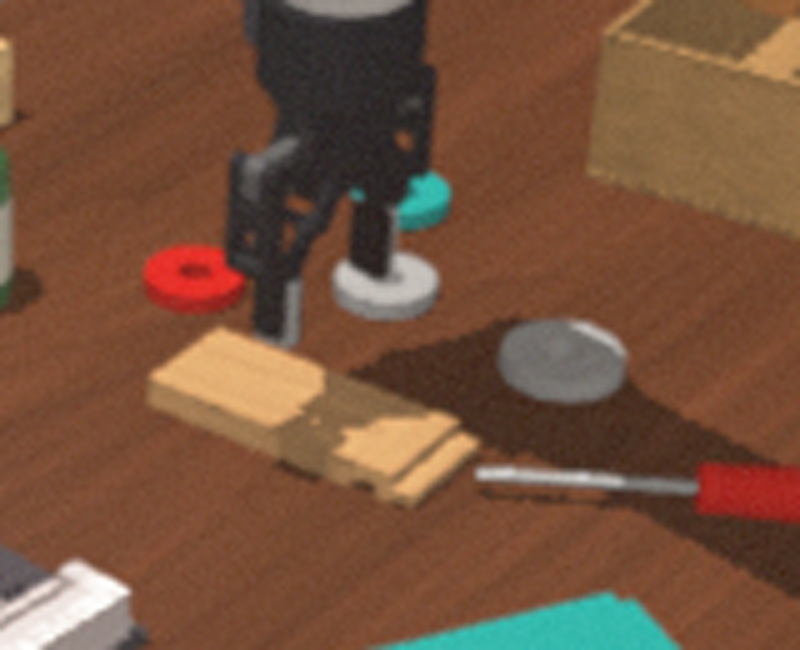

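The fingers are open above the right board, whose middle is at crop (310,415), and both straddle it clear. The arm hasn't settled yet, so I'll add hold rows before measuring.

Request:
{"name": "servo_tool", "arguments": {
  "gripper": [0.88,0.88,0.88,0.88,0.88],
  "slide": [
    [0,0,0.02],
    [0,0,0.02],
    [0,0,0.02],
    [0,0,0.02],
    [0,0,0.02]
  ],
  "delta_rot": [
    [0,0,0],
    [0,0,0],
    [0,0,0],
    [0,0,0],
    [0,0,0]
  ]
}}

```text
t: 1.82
ee_pos: [0.5029, -0.2765, 0.0446]
orientation: [[0.999, 0.049, 0.003], [0.049, -0.999, -0.001], [0.003, 0.002, -1.0]]
wrist_force: [0.4, 0.0, 0.7]
opening: 0.879
```

```bash
python3 - <<'E'
from p import *
st()
plan([[((.5075,-.2676,-.002),2.83,0)]])
E
```

```text
t 1.82 pos [ 0.5029 -0.2765  0.0446] xax [0.999 0.049 0.003] zax [ 0.003 -0.001 -1.   ] F [0.4 0.  0.7] op 0.879
slide [0.0049, -0.0087, 0.0466] rot [0.0007, -0.0012, -0.0002] rows>=1.1 -> [ 0.5075 -0.2676 -0.002 ]
--
```

Request:
{"name": "servo_tool", "arguments": {
  "gripper": [0.88,0.88,0.88,0.88,0.88,0.88,0.88,0.88],
  "slide": [
    [0.005,-0.008,0.01],
    [0.005,-0.008,0.02],
    [0.005,-0.008,0.03],
    [0.005,-0.008,0.04],
    [0.005,-0.008,0.04],
    [0.005,-0.008,0.04],
    [0.005,-0.008,0.04],
    [0.005,-0.008,0.04]
  ],
  "delta_rot": [
    [0,0,0],
    [0,0,0],
    [0,0,0],
    [0,0,0],
    [0,0,0],
    [0,0,0],
    [0,0,0],
    [0,0,0]
  ]
}}

```text
t: 2.48
ee_pos: [0.5069, -0.2677, 0.0032]
orientation: [[0.999, 0.049, 0.001], [0.049, -0.999, -0.001], [0.001, 0.001, -1.0]]
wrist_force: [0.3, 0.2, 0.6]
opening: 0.88
```

```bash
python3 - <<'E'
from p import *
st()
plan([[((.5075,-.2676,-.002),2.83,0)]])
E
```

```text
t 2.48 pos [ 0.5069 -0.2677  0.0032] xax [0.999 0.049 0.001] zax [ 0.001 -0.001 -1.   ] F [0.3 0.2 0.6] op 0.880
slide [0.0006, -0.0001, 0.0052] rot [0.0003, -0.0003, -0.0] rows>=0.1 -> [ 0.5075 -0.2676 -0.002 ]
--
```

Request:
{"name": "servo_tool", "arguments": {
  "gripper": [0.88,0.88,0.4,0.4,0.4,0.4,0.4,0.4,0.4,0.4],
  "slide": [
    [0,0,0.004],
    [0,0,0.004],
    [0,0,0.004],
    [0,0,0.004],
    [0,0,0.004],
    [0,0,0.004],
    [0,0,0.004],
    [0,0,0.004],
    [0,0,0.004],
    [0,0,0.004]
  ],
  "delta_rot": [
    [0,0,0],
    [0,0,0],
    [0,0,0],
    [0,0,0],
    [0,0,0],
    [0,0,0],
    [0,0,0],
    [0,0,0],
    [0,0,0],
    [0,0,0]
  ],
  "newtons": 50
}}

```text
t: 3.32
ee_pos: [0.5069, -0.2676, -0.0007]
orientation: [[0.999, 0.05, 0.001], [0.05, -0.999, -0.0], [0.001, 0.001, -1.0]]
wrist_force: [0.3, -0.0, 5.3]
opening: 0.685
```

```bash
python3 - <<'E'
from p import *
st()
s=get_state();p=s["ee_pos"]
# board x of grip
d=np.array([.9988,.0494]);gx=(np.array(p[:2])-[.5075,-.2676])@d;print("gx",gx)
gz=p[2]
pre=board_tcp(.016,-.045,.055,21,gx,gz)
plan([[((p[0],p[1],.13),2.83,0)],[((pre[0][0],pre[0][1],.13),PSI,21)],[pre,board_tcp(.016,-.045,.017,21,gx,gz)],[board_tcp(.009,-.045,.0105,21,gx,gz),board_tcp(.002,-.045,.0095,21,gx,gz)]])
E
```

```text
t 3.32 pos [ 0.5069 -0.2676 -0.0007] xax [0.999 0.05  0.001] zax [ 0.001 -0.    -1.   ] F [ 0.3 -0.   5.3] op 0.685
gx -0.0005779814031807385
slide [0.0001, 0.0001, -0.1307] rot [0.0002, -0.0004, 0.0001] rows>=3.1 -> [ 0.5069 -0.2676  0.13  ]
--
slide [0.0691, -0.2307, 0.0] rot [-0.009, 0.1748, 0.0487] rows>=5.8 -> [ 0.5646 -0.0337  0.13  ]
--
slide [-0.0147, 0.0, 0.0383] rot [0.0, 0.0, 0.0] rows>=1.0 -> [ 0.5646 -0.0337  0.089 ]
slide [-0.0283, 0.0, 0.0737] rot [0.0, 0.0, 0.0] rows>=0.9 -> [ 0.5646 -0.0337  0.051 ]
--
slide [-0.0089, -0.0, 0.0036] rot [0.0, 0.0, 0.0] rows>=0.2 -> [ 0.5576 -0.0334  0.0445]
slide [-0.0158, 0.0, 0.002] rot [0.0, 0.0, 0.0] rows>=0.2 -> [ 0.5506 -0.033   0.0435]
--
```

Request:
{"name": "servo_tool", "arguments": {
  "gripper": [0.4,0.4,0.4,0.4,0.4,0.4],
  "slide": [
    [0,0,-0.02],
    [0,0,-0.05],
    [0,0,-0.09],
    [0,0,-0.131],
    [0,0,-0.131],
    [0,0,-0.131]
  ],
  "delta_rot": [
    [0,0,0],
    [0,0,0],
    [0,0,0],
    [0,0,0],
    [0,0,0],
    [0,0,0]
  ]
}}

```text
t: 3.82
ee_pos: [0.5079, -0.2679, 0.132]
orientation: [[0.999, 0.05, 0.004], [0.05, -0.999, -0.002], [0.004, 0.002, -1.0]]
wrist_force: [0.2, 0.0, -1.6]
opening: 0.686
```

Request:
{"name": "servo_tool", "arguments": {
  "gripper": [0.4,0.4,0.4,0.4,0.4,0.4,0.4,0.4,0.4,0.4],
  "slide": [
    [0.012,-0.038,0],
    [0.023,-0.077,0],
    [0.035,-0.115,0],
    [0.046,-0.154,0],
    [0.058,-0.192,0],
    [0.069,-0.231,0],
    [0.069,-0.231,0],
    [0.069,-0.231,0],
    [0.069,-0.231,0],
    [0.069,-0.231,0]
  ],
  "delta_rot": [
    [-0.0015,0.029,0.008],
    [-0.003,0.058,0.016],
    [-0.0045,0.087,0.024],
    [-0.006,0.1165,0.0325],
    [-0.0075,0.146,0.0405],
    [-0.009,0.175,0.0485],
    [-0.009,0.175,0.0485],
    [-0.009,0.175,0.0485],
    [-0.009,0.175,0.0485],
    [-0.009,0.175,0.0485]
  ]
}}

```text
t: 4.65
ee_pos: [0.563, -0.0349, 0.1285]
orientation: [[0.933, -0.055, 0.355], [-0.052, -0.998, -0.02], [0.356, 0.001, -0.934]]
wrist_force: [0.4, -0.8, -1.0]
opening: 0.691
```

```bash
python3 - <<'E'
from p import *
st()
gx,gz=-.0006,-.0007
pre=board_tcp(.016,-.045,.055,21,gx,gz)
plan([[pre,board_tcp(.016,-.045,.030,21,gx,gz)]])
a,b=capture("side"),capture("top")
A=cv2.resize(a["img"][200:330,230:390],None,fx=2.5,fy=2.5,interpolation=2);B=cv2.resize(b["img"][170:300,230:390],None,fx=2.5,fy=2.5,interpolation=2)
cv2.imwrite("pics/c1.png",np.hstack([A,B])[:,:,::-1])
E
```

```text
t 4.65 pos [ 0.563  -0.0349  0.1285] xax [ 0.933 -0.052  0.356] zax [ 0.355 -0.02  -0.934] F [ 0.4 -0.8 -1. ] op 0.691
slide [-0.0127, -0.0012, 0.0375] rot [0.0006, 0.0012, -0.0006] rows>=0.9 -> [ 0.5646 -0.0337  0.089 ]
slide [-0.0216, -0.0013, 0.0609] rot [0.0006, 0.0012, -0.0006] rows>=0.6 -> [ 0.5646 -0.0337  0.064 ]
--
```

View pics/c1.png

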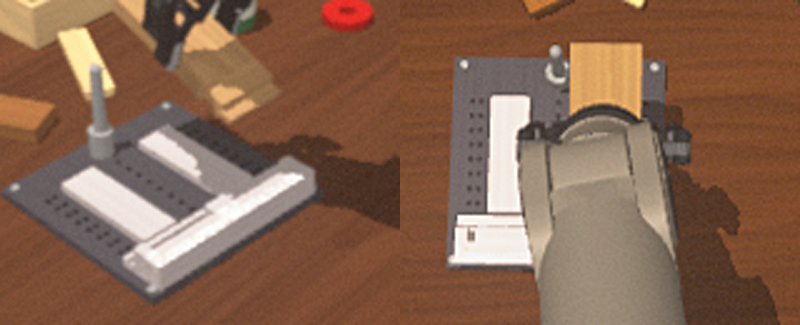

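The board is held, tilted with its tongue low at crop (240,100) on the left, above the right bay. I'll descend.

Request:
{"name": "servo_tool", "arguments": {
  "gripper": [0.4,0.4,0.4,0.4,0.4,0.4,0.4],
  "slide": [
    [-0.007,-0.001,0.02],
    [-0.013,-0.001,0.038],
    [-0.018,-0.001,0.05],
    [-0.022,-0.001,0.061],
    [-0.022,-0.001,0.061],
    [-0.022,-0.001,0.061],
    [-0.022,-0.001,0.061]
  ],
  "delta_rot": [
    [0,0,0],
    [0,0,0],
    [0,0,0],
    [0,0,0],
    [0,0,0],
    [0,0,0],
    [0,0,0]
  ]
}}

```text
t: 5.33
ee_pos: [0.5661, -0.0331, 0.0658]
orientation: [[0.932, -0.055, 0.359], [-0.051, -0.999, -0.02], [0.36, 0.0, -0.933]]
wrist_force: [-0.0, -0.2, -0.9]
opening: 0.684
```

```bash
python3 - <<'E'
from p import *
st()
gx,gz=-.0006,-.0007
plan([[board_tcp(.016,-.045,.017,21,gx,gz),board_tcp(.009,-.045,.0105,21,gx,gz),board_tcp(.003,-.045,.0095,21,gx,gz)]])
a=capture("side");crop(a["img"],260,200,390,310,6,"c2")
for P in [jig(.016,-.075,.030),jig(.016,-.015,.030)]: q=proj(a,P);print((q-[260,200])*6)
E
```

```text
t 5.33 pos [ 0.5661 -0.0331  0.0658] xax [ 0.932 -0.051  0.36 ] zax [ 0.359 -0.02  -0.933] F [-0.  -0.2 -0.9] op 0.684
slide [-0.0068, 0.0007, 0.0133] rot [0.0002, -0.0008, -0.0003] rows>=0.4 -> [ 0.5646 -0.0337  0.051 ]
slide [-0.0156, 0.0007, 0.0168] rot [0.0002, -0.0008, -0.0003] rows>=0.2 -> [ 0.5576 -0.0334  0.0445]
slide [-0.0216, 0.0007, 0.0156] rot [0.0002, -0.0008, -0.0003] rows>=0.1 -> [ 0.5516 -0.033   0.0435]
--
[486.50912086 360.12573599]
[367.22277173 431.84256845]
```

View pics/c2.png

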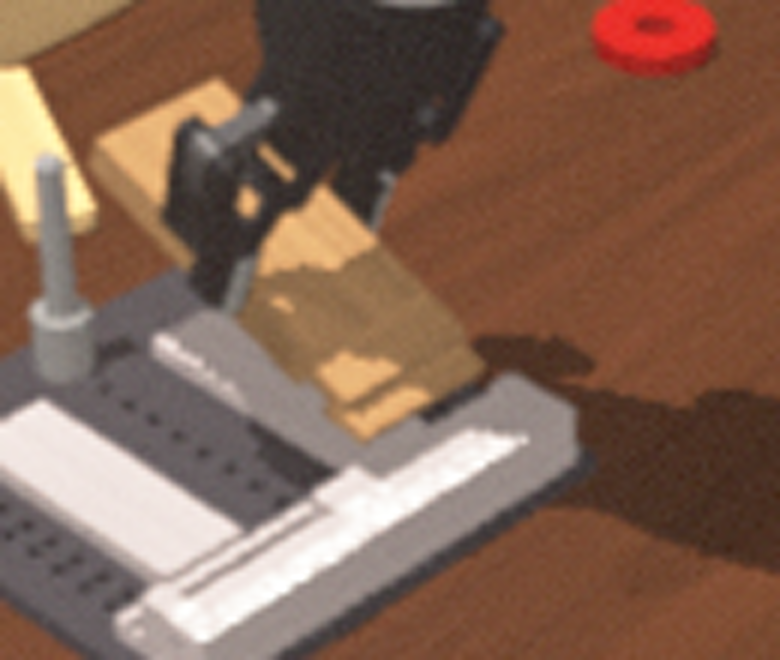

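The tongue corners are at crop (482,365) and (365,440). That matches the prediction to about 1 px, and the board is centred between the cheeks. Next I insert it.

Request:
{"name": "servo_tool", "arguments": {
  "gripper": [0.4,0.4,0.4,0.4,0.4,0.4,0.4,0.4,0.4,0.4],
  "slide": [
    [-0.003,0.001,0.007],
    [-0.007,0.001,0.013],
    [-0.007,0.001,0.013],
    [-0.012,0.001,0.015],
    [-0.016,0.001,0.017],
    [-0.018,0.001,0.0165],
    [-0.02,0.001,0.016],
    [-0.0215,0.001,0.0155],
    [-0.0215,0.001,0.0155],
    [-0.0215,0.001,0.0155]
  ],
  "delta_rot": [
    [0,0,0],
    [0,0,0],
    [0,0,0],
    [0,0,0],
    [0,0,0],
    [0,0,0],
    [0,0,0],
    [0,0,0],
    [0,0,0],
    [0,0,0]
  ]
}}

```text
t: 6.22
ee_pos: [0.551, -0.0325, 0.0432]
orientation: [[0.932, -0.053, 0.359], [-0.05, -0.999, -0.019], [0.359, 0.0, -0.933]]
wrist_force: [0.4, 0.4, 0.1]
opening: 0.686
```

```bash
python3 - <<'E'
from p import *
st()
gx,gz=-.0006,-.0007
plan([[board_tcp(.003,-.045,.0095,21,gx,gz)]+[board_tcp(.002,-.045,.0092,t,gx,gz) for t in(14,7,3,0)]])
E
```

```text
t 6.22 pos [ 0.551  -0.0325  0.0432] xax [ 0.932 -0.05   0.359] zax [ 0.359 -0.019 -0.933] F [0.4 0.4 0.1] op 0.686
slide [0.0006, 0.0005, -0.0001] rot [-0.0001, -0.0005, 0.0003] rows>=0.0 -> [ 0.5516 -0.033   0.0435]
slide [-0.0022, 0.0005, 0.009] rot [-0.0001, -0.0588, 0.0003] rows>=1.0 -> [ 0.5522 -0.0331  0.034 ]
slide [-0.005, 0.0005, 0.0178] rot [-0.0001, -0.1171, 0.0003] rows>=1.0 -> [ 0.5527 -0.0331  0.0248]
slide [-0.0071, 0.0005, 0.0227] rot [-0.0001, -0.1505, 0.0003] rows>=0.6 -> [ 0.5525 -0.0331  0.0195]
slide [-0.0089, 0.0005, 0.0262] rot [-0.0001, -0.1755, 0.0003] rows>=0.4 -> [ 0.5521 -0.0331  0.0155]
--
```

No contact. Now I rotate it flat about the tongue tip.

Request:
{"name": "servo_tool", "arguments": {
  "gripper": [0.4,0.4,0.4,0.4,0.4,0.4,0.4,0.4,0.4],
  "slide": [
    [-0.001,0,0.0045],
    [-0.002,0,0.009],
    [-0.0035,0,0.0135],
    [-0.005,0,0.018],
    [-0.006,0,0.02],
    [-0.007,0,0.0225],
    [-0.008,0,0.0245],
    [-0.008,0,0.0245],
    [-0.008,0,0.0245]
  ],
  "delta_rot": [
    [0,-0.03,0],
    [0,-0.059,0],
    [0,-0.088,0],
    [0,-0.117,0],
    [0,-0.134,0],
    [0,-0.15,0],
    [0,-0.166,0],
    [0,-0.166,0],
    [0,-0.166,0]
  ]
}}

```text
t: 6.97
ee_pos: [0.5528, -0.0326, 0.0171]
orientation: [[0.998, -0.053, 0.02], [-0.053, -0.999, -0.001], [0.02, -0.0, -1.0]]
wrist_force: [-0.1, 0.2, -1.3]
opening: 0.689
```

```bash
python3 - <<'E'
from p import *
st()
gx,gz=-.0006,-.0007
plan([[board_tcp(.002,-.045,.009,0,gx,gz)]])
a=capture("side");crop(a["img"],260,200,390,310,6,"c3")
E
```

```text
t 6.97 pos [ 0.5528 -0.0326  0.0171] xax [ 0.998 -0.053  0.02 ] zax [ 0.02  -0.001 -1.   ] F [-0.1  0.2 -1.3] op 0.689
slide [-0.0007, 0.0005, 0.0018] rot [-0.0, -0.0097, 0.0002] rows>=0.2 -> [ 0.5521 -0.0331  0.0153]
--
```

View pics/c3.png

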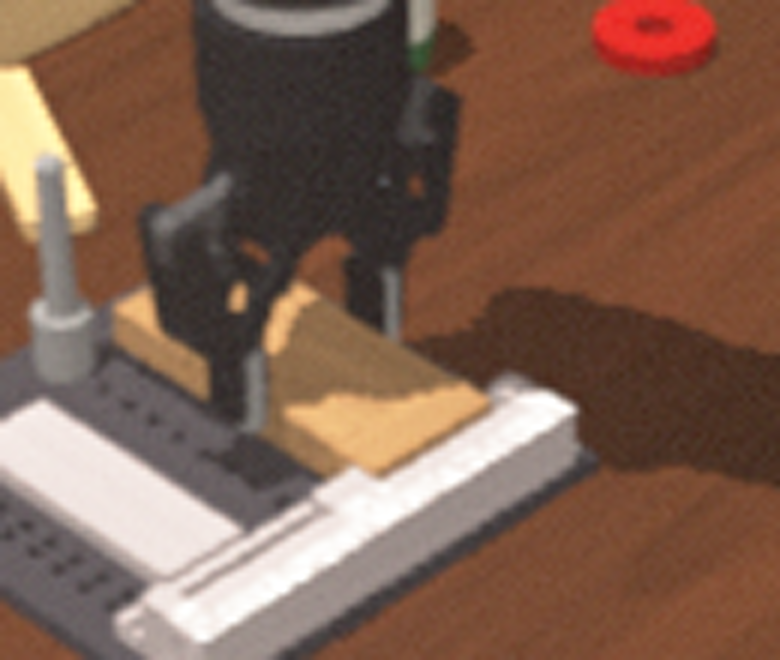

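The board lies under the lip, about 1° short of flat. I'll lower it, release, lift and move to the second board.

Request:
{"name": "servo_tool", "arguments": {
  "gripper": [0.4,0.4,0.4,0.8,0.8,0.8,0.8,0.8,0.8,0.8],
  "slide": [
    [-0.0007,0,0.002],
    [-0.0007,0,0.002],
    [-0.0007,0,0.002],
    [-0.0007,0,0.002],
    [-0.0007,0,0.002],
    [-0.0007,0,0.002],
    [-0.0007,0,-0.02],
    [-0.0007,0,-0.06],
    [-0.0007,0,-0.1],
    [-0.0007,0,-0.12]
  ],
  "delta_rot": [
    [0,-0.0097,0],
    [0,-0.0097,0],
    [0,-0.0097,0],
    [0,-0.0097,0],
    [0,-0.0097,0],
    [0,-0.0097,0],
    [0,-0.0097,0],
    [0,-0.0097,0],
    [0,-0.0097,0],
    [0,-0.0097,0]
  ]
}}

```text
t: 7.85
ee_pos: [0.5515, -0.0323, 0.1417]
orientation: [[0.999, -0.053, 0.005], [-0.053, -0.999, -0.0], [0.005, -0.0, -1.0]]
wrist_force: [0.5, 0.3, 0.4]
opening: 0.806
```

```bash
python3 - <<'E'
from p import *
st()
plan([[((.529,.2738,.10),-8.35,0)],[((.529,.2738,.002),-8.35,0)]])
E
```

```text
t 7.85 pos [ 0.5515 -0.0323  0.1417] xax [ 0.999 -0.053  0.005] zax [ 0.005 -0.    -1.   ] F [0.5 0.3 0.4] op 0.806
slide [-0.0389, -0.3045, 0.0415] rot [-0.0002, -0.0026, 0.0442] rows>=7.4 -> [0.529  0.2738 0.1   ]
--
slide [0.0, 0.0, 0.098] rot [0.0, 0.0, 0.0] rows>=2.4 -> [0.529  0.2738 0.002 ]
--
```

Request:
{"name": "servo_tool", "arguments": {
  "gripper": [0.88,0.88,0.88,0.88,0.88,0.88,0.88,0.88,0.88,0.88],
  "slide": [
    [-0.005,-0.038,0.005],
    [-0.01,-0.076,0.01],
    [-0.015,-0.114,0.015],
    [-0.02,-0.152,0.02],
    [-0.025,-0.19,0.025],
    [-0.03,-0.228,0.03],
    [-0.034,-0.266,0.035],
    [-0.039,-0.3045,0.037],
    [-0.039,-0.3045,0.037],
    [-0.039,-0.3045,0.037]
  ],
  "delta_rot": [
    [0,0,0.005],
    [0,0,0.011],
    [0,0,0.016],
    [0,0,0.022],
    [0,0,0.028],
    [0,0,0.034],
    [0,0,0.039],
    [0,-0.001,0.044],
    [0,-0.001,0.044],
    [0,-0.001,0.044]
  ]
}}

```text
t: 8.68
ee_pos: [0.525, 0.2773, 0.1]
orientation: [[0.99, -0.139, -0.004], [-0.139, -0.99, 0.002], [-0.004, -0.001, -1.0]]
wrist_force: [0.1, -0.6, 0.3]
opening: 0.879
```

Request:
{"name": "servo_tool", "arguments": {
  "gripper": [0.88,0.88,0.88,0.88,0.88,0.88],
  "slide": [
    [0,0,0.03],
    [0,0,0.06],
    [0,0,0.07],
    [0,0,0.07],
    [0,0,0.07],
    [0,0,0.07]
  ],
  "delta_rot": [
    [0,0,0],
    [0,0,0],
    [0,0,0],
    [0,0,0],
    [0,0,0],
    [0,0,0]
  ]
}}

```text
t: 9.18
ee_pos: [0.5275, 0.2737, 0.0317]
orientation: [[0.989, -0.146, -0.001], [-0.146, -0.989, 0.001], [-0.001, -0.001, -1.0]]
wrist_force: [0.3, -0.1, 0.3]
opening: 0.878
```

```bash
python3 - <<'E'
from p import *
st()
plan([[((.529,.2738,-.0005),-8.35,0)]])
a,b=capture("side"),capture("top")
A=cv2.resize(a["img"][220:380,150:350],None,fx=2,fy=2,interpolation=2);B=cv2.resize(b["img"][170:330,150:350],None,fx=2,fy=2,interpolation=2)
cv2.imwrite("pics/c4.png",np.hstack([A,B])[:,:,::-1])
E
```

```text
t 9.18 pos [0.5275 0.2737 0.0317] xax [ 0.989 -0.146 -0.001] zax [-0.001  0.001 -1.   ] F [ 0.3 -0.1  0.3] op 0.878
slide [0.0015, -0.0002, 0.0322] rot [-0.0006, 0.0004, -0.0003] rows>=0.8 -> [ 5.290e-01  2.738e-01 -5.000e-04]
--
```

View pics/c4.png

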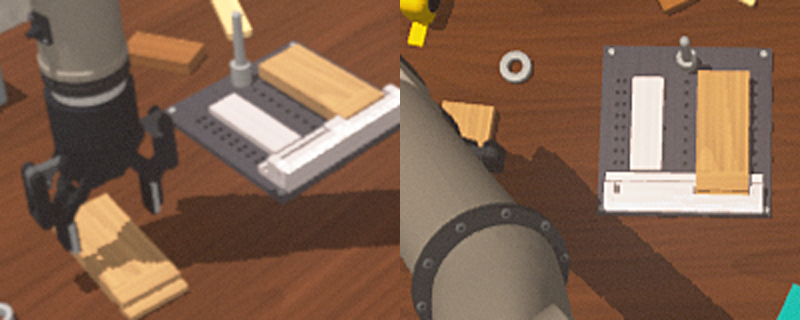

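The right board lies flat in its bay with its tongue under the lip, and the fingers straddle the left board. I'll grasp it.

Request:
{"name": "servo_tool", "arguments": {
  "gripper": [0.88,0.88,0.88,0.88,0.4,0.4,0.4,0.4,0.4,0.4],
  "slide": [
    [0.001,0,0.015],
    [0.0015,0,0.028],
    [0.0015,0,0.032],
    [0.0015,0,0.032],
    [0.0015,0,0.032],
    [0.0015,0,0.032],
    [0.0015,0,0.032],
    [0.0015,0,0.032],
    [0.0015,0,0.032],
    [0.0015,0,0.032]
  ],
  "delta_rot": [
    [0,0,0],
    [0,0,0],
    [0,0,0],
    [0,0,0],
    [0,0,0],
    [0,0,0],
    [0,0,0],
    [0,0,0],
    [0,0,0],
    [0,0,0]
  ]
}}

```text
t: 10.12
ee_pos: [0.5279, 0.2738, -0.0013]
orientation: [[0.989, -0.145, -0.002], [-0.145, -0.989, 0.001], [-0.002, -0.0, -1.0]]
wrist_force: [-1.0, 0.3, 2.8]
opening: 0.685
```

```bash
python3 - <<'E'
from p import *
st()
s=get_state();p=s["ee_pos"]
d=np.array([.9894,-.145]);gx=(np.array(p[:2])-[.529,.2738])@d;gz=p[2];print(gx,gz)
pre=board_tcp(.016,.045,.030,21,gx,gz)
plan([[((p[0],p[1],.13),-8.35,0)],[((pre[0][0],pre[0][1],.13),PSI,21)],[pre]])
E
```

```text
t 10.12 pos [ 0.5279  0.2738 -0.0013] xax [ 0.989 -0.145 -0.002] zax [-0.002  0.001 -1.   ] F [-1.   0.3  2.8] op 0.685
-0.001060499183666872 -0.0012669037974144468
slide [-0.0003, -0.0, -0.1313] rot [-0.0002, 0.0011, 0.0003] rows>=3.1 -> [0.5279 0.2738 0.13  ]
--
slide [0.0724, 0.2094, 0.0] rot [0.008, 0.1749, -0.0434] rows>=5.3 -> [0.5692 0.0562 0.13  ]
--
slide [-0.0239, 0.0, 0.0623] rot [0.0, 0.0, 0.0] rows>=1.6 -> [0.5692 0.0562 0.0633]
--
```

Request:
{"name": "servo_tool", "arguments": {
  "gripper": [0.4,0.4,0.4,0.4,0.4,0.4],
  "slide": [
    [0,0,-0.02],
    [0,0,-0.05],
    [0,0,-0.09],
    [0,0,-0.131],
    [0,0,-0.131],
    [0,0,-0.131]
  ],
  "delta_rot": [
    [0,0,0],
    [0,0,0],
    [0,0,0],
    [0,0,0],
    [0,0,0],
    [0,0,0]
  ]
}}

```text
t: 10.62
ee_pos: [0.5295, 0.2744, 0.1318]
orientation: [[0.989, -0.145, 0.002], [-0.145, -0.989, 0.003], [0.001, -0.003, -1.0]]
wrist_force: [-0.0, -1.2, -1.3]
opening: 0.687
```

Request:
{"name": "servo_tool", "arguments": {
  "gripper": [0.4,0.4,0.4,0.4,0.4,0.4,0.4,0.4,0.4,0.4],
  "slide": [
    [0.012,0.035,0],
    [0.024,0.07,0],
    [0.036,0.105,0],
    [0.048,0.14,0],
    [0.06,0.175,0],
    [0.0725,0.209,0],
    [0.0725,0.209,0],
    [0.0725,0.209,0],
    [0.0725,0.209,0],
    [0.0725,0.209,0]
  ],
  "delta_rot": [
    [0.0013,0.029,-0.007],
    [0.0027,0.058,-0.0145],
    [0.004,0.0875,-0.0217],
    [0.0053,0.1166,-0.029],
    [0.0067,0.146,-0.036],
    [0.008,0.175,-0.0435],
    [0.008,0.175,-0.0435],
    [0.008,0.175,-0.0435],
    [0.008,0.175,-0.0435],
    [0.008,0.175,-0.0435]
  ]
}}

```text
t: 11.45
ee_pos: [0.5691, 0.0578, 0.1281]
orientation: [[0.934, -0.051, 0.354], [-0.048, -0.999, -0.018], [0.354, -0.0, -0.935]]
wrist_force: [-0.4, 0.1, -0.4]
opening: 0.686
```

Request:
{"name": "servo_tool", "arguments": {
  "gripper": [0.4,0.4,0.4,0.4,0.4,0.4,0.4],
  "slide": [
    [-0.008,0,0.02],
    [-0.015,0,0.038],
    [-0.02,0,0.051],
    [-0.024,0,0.062],
    [-0.024,0,0.062],
    [-0.024,0,0.062],
    [-0.024,0,0.062]
  ],
  "delta_rot": [
    [0,0,0],
    [0,0,0],
    [0,0,0],
    [0,0,0],
    [0,0,0],
    [0,0,0],
    [0,0,0]
  ]
}}

```text
t: 12.03
ee_pos: [0.5698, 0.0575, 0.0631]
orientation: [[0.933, -0.051, 0.356], [-0.048, -0.999, -0.018], [0.357, -0.001, -0.934]]
wrist_force: [-0.7, -0.4, -0.5]
opening: 0.69
```

```bash
python3 - <<'E'
from p import *
st()
gx,gz=-.001,-.0013
plan([[board_tcp(.016,.045,.017,21,gx,gz),board_tcp(.009,.045,.0105,21,gx,gz),board_tcp(.003,.045,.0095,21,gx,gz)]])
a=capture("side");crop(a["img"],230,200,360,310,6,"c5")
E
```

```text
t 12.03 pos [0.5698 0.0575 0.0631] xax [ 0.933 -0.048  0.357] zax [ 0.356 -0.018 -0.934] F [-0.7 -0.4 -0.5] op 0.690
slide [-0.005, 0.0013, 0.0118] rot [-0.0006, 0.0009, 0.0009] rows>=0.3 -> [0.5692 0.0561 0.0503]
slide [-0.0139, 0.0013, 0.0154] rot [-0.0006, 0.0009, 0.0009] rows>=0.2 -> [0.5623 0.0565 0.0438]
slide [-0.0198, 0.0013, 0.0142] rot [-0.0006, 0.0009, 0.0009] rows>=0.1 -> [0.5563 0.0568 0.0428]
--
```

View pics/c5.png

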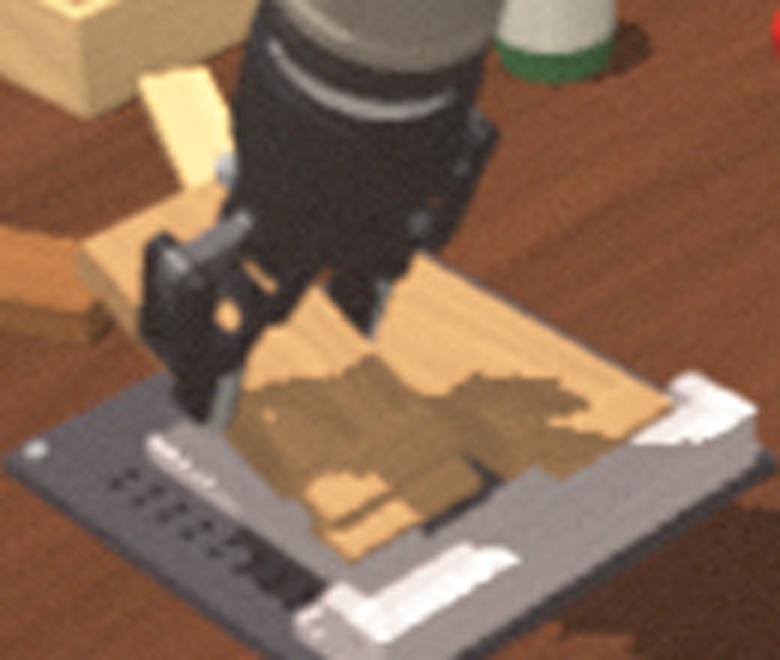

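The left board is over its bay, with the tongue at crop (345,560) to (480,480), between the left cheek and the middle block. I'll insert it the same way.

Request:
{"name": "servo_tool", "arguments": {
  "gripper": [0.4,0.4,0.4,0.4,0.4,0.4,0.4,0.4,0.4,0.4],
  "slide": [
    [-0.003,0.001,0.006],
    [-0.005,0.001,0.012],
    [-0.005,0.001,0.012],
    [-0.01,0.001,0.014],
    [-0.014,0.001,0.0155],
    [-0.016,0.001,0.015],
    [-0.018,0.001,0.0145],
    [-0.02,0.001,0.014],
    [-0.02,0.001,0.014],
    [-0.02,0.001,0.014]
  ],
  "delta_rot": [
    [0,0,0],
    [0,0,0],
    [0,0,0],
    [0,0,0],
    [0,0,0],
    [0,0,0],
    [0,0,0],
    [0,0,0],
    [0,0,0],
    [0,0,0]
  ]
}}

```text
t: 12.92
ee_pos: [0.5554, 0.056, 0.0425]
orientation: [[0.933, -0.053, 0.355], [-0.049, -0.999, -0.019], [0.356, 0.0, -0.934]]
wrist_force: [0.2, 0.3, -0.5]
opening: 0.688
```

```bash
python3 - <<'E'
from p import *
st()
gx,gz=-.001,-.0013
plan([[board_tcp(.003,.045,.0095,21,gx,gz)]+[board_tcp(.002,.045,.0092,t,gx,gz) for t in(14,7,3,1)]])
E
```

```text
t 12.92 pos [0.5554 0.056  0.0425] xax [ 0.933 -0.049  0.356] zax [ 0.355 -0.019 -0.934] F [ 0.2  0.3 -0.5] op 0.688
slide [0.0009, -0.0008, 0.0] rot [-0.0001, 0.0012, 0.0004] rows>=0.0 -> [0.5563 0.0568 0.0428]
slide [-0.0019, -0.0008, 0.009] rot [-0.0001, -0.0571, 0.0004] rows>=1.0 -> [0.5568 0.0568 0.0334]
slide [-0.0048, -0.0008, 0.0178] rot [-0.0001, -0.1155, 0.0004] rows>=1.0 -> [0.5572 0.0568 0.0241]
slide [-0.0069, -0.0008, 0.0226] rot [-0.0001, -0.1488, 0.0004] rows>=0.6 -> [0.557  0.0568 0.0188]
slide [-0.0081, -0.0008, 0.025] rot [-0.0001, -0.1655, 0.0004] rows>=0.3 -> [0.5567 0.0568 0.0162]
--
```

Request:
{"name": "servo_tool", "arguments": {
  "gripper": [0.4,0.4,0.4,0.4,0.4,0.4,0.4,0.4,0.4],
  "slide": [
    [-0.001,0,0.0045],
    [-0.002,0,0.009],
    [-0.0035,0,0.0135],
    [-0.005,0,0.018],
    [-0.006,0,0.02],
    [-0.007,0,0.0225],
    [-0.008,0,0.025],
    [-0.008,0,0.025],
    [-0.008,0,0.025]
  ],
  "delta_rot": [
    [0,-0.029,0],
    [0,-0.057,0],
    [0,-0.087,0],
    [0,-0.116,0],
    [0,-0.133,0],
    [0,-0.149,0],
    [0,-0.166,0],
    [0,-0.166,0],
    [0,-0.166,0]
  ]
}}

```text
t: 13.67
ee_pos: [0.5573, 0.0557, 0.016]
orientation: [[0.998, -0.054, 0.017], [-0.054, -0.999, -0.001], [0.017, -0.0, -1.0]]
wrist_force: [0.8, 0.0, -2.3]
opening: 0.688
```

```bash
python3 - <<'E'
from p import *
st()
gx,gz=-.001,-.0013
plan([[board_tcp(.002,.045,.009,0,gx,gz)]])
E
```

```text
t 13.67 pos [0.5573 0.0557 0.016 ] xax [ 0.998 -0.054  0.017] zax [ 0.017 -0.001 -1.   ] F [ 0.8  0.  -2.3] op 0.688
slide [-0.0009, -0.0011, 0.0013] rot [-0.0001, -0.0082, -0.0] rows>=0.1 -> [0.5566 0.0568 0.0147]
--
```

Request:
{"name": "servo_tool", "arguments": {
  "gripper": [0.4,0.4,0.4,0.8,0.8,0.8,0.8,0.8,0.8,0.8],
  "slide": [
    [-0.001,0,0.0015],
    [-0.001,0,0.0015],
    [-0.001,0,0.0015],
    [-0.001,0,0.0015],
    [-0.001,0,0.0015],
    [-0.001,0,0.0015],
    [-0.001,0,-0.02],
    [-0.001,0,-0.06],
    [-0.001,0,-0.1],
    [-0.001,0,-0.14]
  ],
  "delta_rot": [
    [0,-0.008,0],
    [0,-0.008,0],
    [0,-0.008,0],
    [0,-0.008,0],
    [0,-0.008,0],
    [0,-0.008,0],
    [0,-0.008,0],
    [0,-0.008,0],
    [0,-0.008,0],
    [0,-0.008,0]
  ]
}}

```text
t: 14.5
ee_pos: [0.5528, 0.0561, 0.1574]
orientation: [[0.999, -0.053, -0.002], [-0.053, -0.999, -0.0], [-0.002, 0.0, -1.0]]
wrist_force: [1.0, 0.1, -0.1]
opening: 0.804
```

```bash
python3 - <<'E'
from p import *
st()
a,b=capture("side"),capture("top")
print(rings(b,[(468,232),(470,279)]))
plan([[((.54,-.25,.12),PSI,0)],[((.4463,-.3921,.06),PSI,0)]])
E
```

```text
t 14.50 pos [0.5528 0.0561 0.1574] xax [ 0.999 -0.053 -0.002] zax [-0.002 -0.    -1.   ] F [ 1.   0.1 -0.1] op 0.804
[(0.5558, -0.3951, array([51.2, 52.4])), (0.4291, -0.4261, array([30.6, 63.8]))]
slide [-0.0027, 0.3078, 0.0427] rot [-0.001, -0.0064, 0.0003] rows>=7.5 -> [ 0.54 -0.25  0.12]
--
slide [-0.0859, 0.1469, 0.06] rot [0.0, 0.0, 0.0] rows>=4.3 -> [ 0.4463 -0.3921  0.06  ]
--
```

The clamp ring seems to have moved or is hidden by the arm. I'll go near and take a fresh look.

Request:
{"name": "servo_tool", "arguments": {
  "gripper": [0.88,0.88,0.88,0.88,0.88,0.88,0.88,0.88,0.88,0.88],
  "slide": [
    [0,0.035,0.005],
    [0,0.07,0.01],
    [0,0.105,0.015],
    [0,0.14,0.02],
    [0,0.175,0.025],
    [0,0.21,0.03],
    [0,0.245,0.033],
    [0,0.26,0.035],
    [0,0.26,0.035],
    [0,0.26,0.035]
  ],
  "delta_rot": [
    [0,0,0],
    [0,0,0],
    [0,0,0],
    [0,0,0],
    [0,0,0],
    [0,0,0],
    [0,0,0],
    [0,0,0],
    [0,0,0],
    [0,0,0]
  ]
}}

```text
t: 15.43
ee_pos: [0.539, -0.2044, 0.1204]
orientation: [[0.998, -0.056, -0.002], [-0.056, -0.998, 0.0], [-0.002, -0.0, -1.0]]
wrist_force: [-0.1, 0.0, 0.3]
opening: 0.879
```

```bash
python3 - <<'E'
from p import *
st()
a,b=capture("side"),capture("top")
cv2.imwrite("pics/t2.png",b["img"][100:340,90:530,::-1])
cv2.imwrite("pics/t2.png",cv2.resize(cv2.imread("pics/t2.png"),None,fx=1.8,fy=1.8,interpolation=2))
cv2.imwrite("pics/s2.png",a["img"][:,:,::-1])
print(rings(b,[(208,203),(127,248),(122,294),(468,232),(470,279)]))
E
```

```text
t 15.43 pos [ 0.539  -0.2044  0.1204] xax [ 0.998 -0.056 -0.002] zax [-0.002  0.    -1.   ] F [-0.1  0.   0.3] op 0.879
[(0.649, 0.2102, array([34.5, 35.6])), (0.5476, 0.3954, array([26.9, 27.9])), (0.4419, 0.4047, array([42.5, 43.5])), (0.5558, -0.3951, array([51.2, 52.2])), (0.4292, -0.4261, array([30.6, 63.5]))]
```

View pics/t2.png

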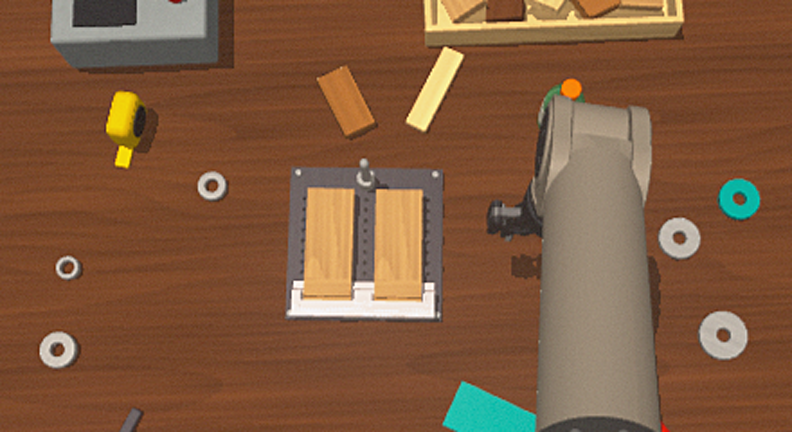

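Both boards sit square in the bays. The clamp ring was knocked to top pixel (492,286), and the other four haven't moved.

```bash
cat >> p.py <<'E'
def goto(x,y,z,psi=PSI): plan([[((x,y,z),psi,0)]])
E
python3 - <<'E'
from p import *
b=capture("top");r=rings(b,[(492,286)],r=24)[0];print(r)
plan([[((r[0]+.015,r[1]+.02,.10),PSI,0)],[((r[0],r[1],.04),PSI,0)]])
E
```

```text
(0.4276, -0.4389, array([58.6, 60. ]))
slide [-0.0864, 0.2221, 0.0209] rot [-0.0004, 0.0003, 0.0017] rows>=5.7 -> [ 0.4426 -0.4189  0.1   ]
--
slide [-0.0139, 0.0208, 0.06] rot [0.0, 0.0, 0.0] rows>=1.6 -> [ 0.4276 -0.4389  0.04  ]
--
```

Request:
{"name": "servo_tool", "arguments": {
  "gripper": [0.95,0.95,0.95,0.95,0.95,0.95,0.95,0.95,0.95,0.95],
  "slide": [
    [-0.014,0.037,0.004],
    [-0.029,0.074,0.007],
    [-0.043,0.111,0.01],
    [-0.058,0.148,0.014],
    [-0.072,0.185,0.017],
    [-0.087,0.222,0.021],
    [-0.1,0.243,0.05],
    [-0.1,0.243,0.081],
    [-0.1,0.243,0.081],
    [-0.1,0.243,0.081]
  ],
  "delta_rot": [
    [0,0,0],
    [0,0,0],
    [0,0,0],
    [0,0,0],
    [0,0,0],
    [0,0,0.001],
    [0,0,0.001],
    [0,0,0.001],
    [0,0,0.001],
    [0,0,0.001]
  ]
}}

```text
t: 16.42
ee_pos: [0.4271, -0.4381, 0.0389]
orientation: [[0.999, -0.053, -0.003], [-0.053, -0.999, 0.004], [-0.003, -0.004, -1.0]]
wrist_force: [-0.2, 0.7, 0.3]
opening: 0.948
```

Request:
{"name": "servo_tool", "arguments": {
  "gripper": [0.92,0.92,0.92],
  "slide": [
    [0,0,0],
    [0,0,0],
    [0,0,0]
  ],
  "delta_rot": [
    [0,0,0],
    [0,0,0],
    [0,0,0]
  ]
}}

```text
t: 16.67
ee_pos: [0.4291, -0.4406, 0.0423]
orientation: [[0.999, -0.053, 0.002], [-0.053, -0.999, -0.002], [0.002, 0.002, -1.0]]
wrist_force: [-0.2, 0.9, 0.3]
opening: 0.917
```

```bash
python3 - <<'E'
from p import *
st();goto(.4276,-.4389,.001)
b=capture("top");print(rings(b,[(492,286)],r=24)[0])
E
```

```text
t 16.67 pos [ 0.4291 -0.4406  0.0423] xax [ 0.999 -0.053  0.002] zax [ 0.002 -0.002 -1.   ] F [-0.2  0.9  0.3] op 0.917
slide [-0.0017, -0.0017, 0.0413] rot [0.001, -0.0011, 0.0005] rows>=1.0 -> [ 0.4276 -0.4389  0.001 ]
--
(0.4151, -0.4376, array([33.1, 57.1]))
```

Request:
{"name": "servo_tool", "arguments": {
  "gripper": [0.92,0.92,0.92,0.92,0.92,0.4,0.4,0.4,0.4,0.4],
  "slide": [
    [-0.001,-0.0005,0.015],
    [-0.001,-0.0005,0.03],
    [-0.001,-0.0005,0.0385],
    [-0.001,-0.0005,0.0385],
    [-0.001,-0.0005,0.0385],
    [-0.001,-0.0005,0.0385],
    [-0.001,-0.0005,0.0385],
    [-0.001,-0.0005,0.0385],
    [-0.001,-0.0005,0.0385],
    [-0.001,-0.0005,0.0385]
  ],
  "delta_rot": [
    [0,0,0],
    [0,0,0],
    [0,0,0],
    [0,0,0],
    [0,0,0],
    [0,0,0],
    [0,0,0],
    [0,0,0],
    [0,0,0],
    [0,0,0]
  ]
}}

```text
t: 17.55
ee_pos: [0.4266, -0.4411, 0.0038]
orientation: [[0.998, -0.056, 0.001], [-0.056, -0.998, -0.002], [0.001, 0.002, -1.0]]
wrist_force: [-1.5, 1.6, 5.5]
opening: 0.683
```

```bash
python3 - <<'E'
from p import *
st()
p=get_state()["ee_pos"];off=np.array(p[:2])-[.4276,-.4389];print(off)
x,y=POST[:2]+[off[0],0]
plan([[((p[0],p[1],.16),PSI,0)],[((x-.06,y-.12,.18),PSI,0)],[((x,y,.18),PSI,0)],[((x,y,.115),PSI,0)]])
E
```

```text
t 17.55 pos [ 0.4266 -0.4411  0.0038] xax [ 0.998 -0.056  0.001] zax [ 0.001 -0.002 -1.   ] F [-1.5  1.6  5.5] op 0.683
[-0.00097221 -0.00218698]
slide [0.0001, 0.0002, -0.1562] rot [0.0007, -0.0004, -0.0009] rows>=3.7 -> [ 0.4266 -0.4411  0.16  ]
--
slide [0.1415, -0.3361, -0.02] rot [0.0, 0.0, 0.0] rows>=8.8 -> [ 0.586  -0.1131  0.18  ]
--
slide [0.0535, -0.1231, 0.0] rot [0.0, 0.0, 0.0] rows>=3.2 -> [0.646  0.0069 0.18  ]
--
slide [0.0, 0.0, 0.065] rot [0.0, 0.0, 0.0] rows>=1.6 -> [0.646  0.0069 0.115 ]
--
```

Request:
{"name": "servo_tool", "arguments": {
  "gripper": [0.4,0.4,0.4],
  "slide": [
    [0,0,0],
    [0,0,0],
    [0,0,0]
  ],
  "delta_rot": [
    [0,0,0],
    [0,0,0],
    [0,0,0]
  ]
}}

```text
t: 17.8
ee_pos: [0.4267, -0.4411, 0.0038]
orientation: [[0.998, -0.056, 0.001], [-0.056, -0.998, -0.002], [0.001, 0.002, -1.0]]
wrist_force: [-0.5, 1.2, 6.2]
opening: 0.682
```

```bash
python3 - <<'E'
from p import *
st();a=capture("side");u=proj(a,[.4276,-.4389,.012]).astype(int);print(u)
crop(a["img"],u[0]-65,u[1]-70,u[0]+65,u[1]+40,6,"r1")
E
```

```text
t 17.80 pos [ 0.4267 -0.4411  0.0038] xax [ 0.998 -0.056  0.001] zax [ 0.001 -0.002 -1.   ] F [-0.5  1.2  6.2] op 0.682
[457 214]
```

View pics/r1.png

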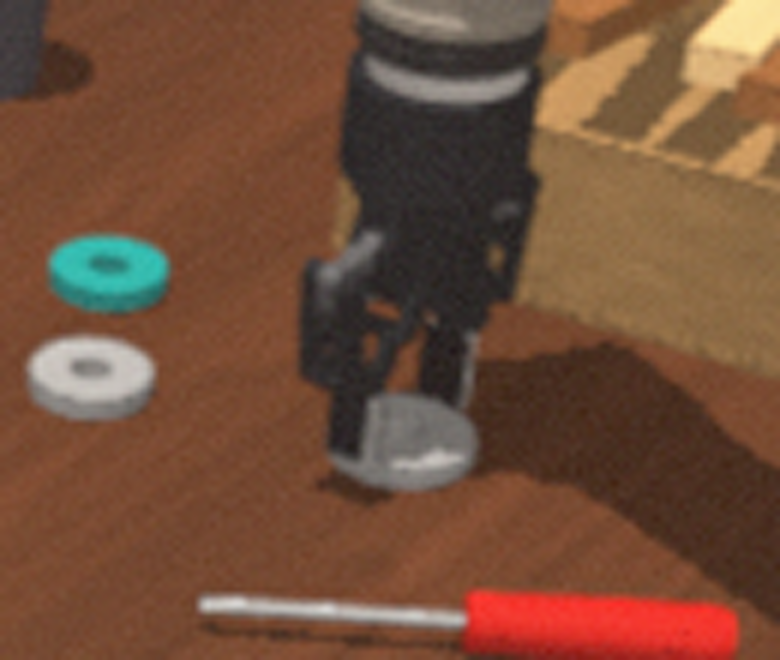

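The picture doesn't settle whether the ring is between the pads or partly under them. I'll lift slightly and check.

Request:
{"name": "servo_tool", "arguments": {
  "gripper": [0.4,0.4,0.4,0.4,0.4],
  "slide": [
    [0,0,-0.02],
    [0,0,-0.04],
    [0,0,-0.06],
    [0,0,-0.06],
    [0,0,-0.06]
  ],
  "delta_rot": [
    [0,0,0],
    [0,0,0],
    [0,0,0],
    [0,0,0],
    [0,0,0]
  ]
}}

```text
t: 18.27
ee_pos: [0.4268, -0.4413, 0.0633]
orientation: [[0.998, -0.055, 0.002], [-0.055, -0.998, -0.003], [0.002, 0.003, -1.0]]
wrist_force: [-0.5, 0.2, -1.5]
opening: 0.682
```

```bash
python3 - <<'E'
from p import *
st();a=capture("side");u=proj(a,[.4276,-.4389,.05]).astype(int);print(u)
crop(a["img"],u[0]-50,u[1]-45,u[0]+50,u[1]+45,8,"r2")
E
```

```text
t 18.27 pos [ 0.4268 -0.4413  0.0633] xax [ 0.998 -0.055  0.002] zax [ 0.002 -0.003 -1.   ] F [-0.5  0.2 -1.5] op 0.682
[459 201]
```

View pics/r2.png

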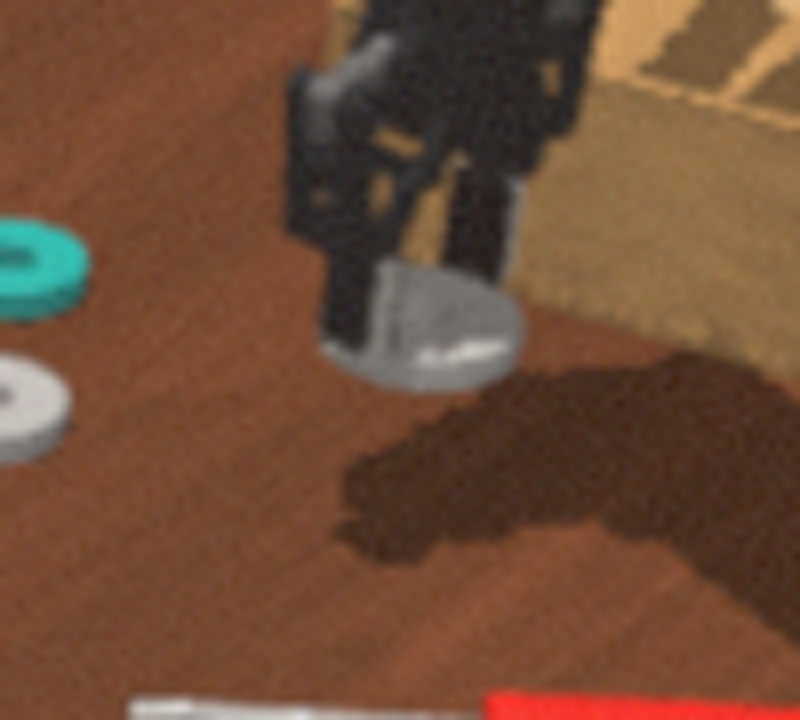

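The ring was lifted, but only the fingertips hold it. I'll set it back and regrip about 4 mm deeper.

Request:
{"name": "servo_tool", "arguments": {
  "gripper": [0.4,0.4,0.4,0.4,0.86,0.86,0.86,0.86,0.86,0.86],
  "slide": [
    [0,0,0.025],
    [0,0,0.045],
    [0,0,0.058],
    [0,0,0.058],
    [0,0,0.058],
    [0,0,0.058],
    [0,0,0.058],
    [0,0,0.058],
    [0,0,0.0635],
    [0,0,0.0635]
  ],
  "delta_rot": [
    [0,0,0],
    [0,0,0],
    [0,0,0],
    [0,0,0],
    [0,0,0],
    [0,0,0],
    [0,0,0],
    [0,0,0],
    [0,0,0],
    [0,0,0]
  ]
}}

```text
t: 19.15
ee_pos: [0.4253, -0.4401, -0.0025]
orientation: [[0.998, -0.055, -0.002], [-0.055, -0.998, 0.001], [-0.002, -0.001, -1.0]]
wrist_force: [-0.9, 0.1, -0.4]
opening: 0.861
```

Request:
{"name": "servo_tool", "arguments": {
  "gripper": [0.86,0.86,0.86,0.4,0.4,0.4,0.4,0.4,0.4,0.4],
  "slide": [
    [0,0,0],
    [0,0,0],
    [0,0,0],
    [0,0,0],
    [0,0,0],
    [0,0,0],
    [0,0,0],
    [0,0,0],
    [0,0,0],
    [0,0,0]
  ],
  "delta_rot": [
    [0,0,0],
    [0,0,0],
    [0,0,0],
    [0,0,0],
    [0,0,0],
    [0,0,0],
    [0,0,0],
    [0,0,0],
    [0,0,0],
    [0,0,0]
  ],
  "newtons": 40
}}

```text
t: 19.98
ee_pos: [0.426, -0.4406, -0.001]
orientation: [[0.998, -0.055, -0.001], [-0.055, -0.998, -0.001], [-0.001, 0.001, -1.0]]
wrist_force: [-1.3, 0.7, 5.2]
opening: 0.698
```

```bash
python3 - <<'E'
from p import *
st()
b=capture("top");print(rings(b,[(492,286)],r=24)[0])
E
```

```text
t 19.98 pos [ 0.426  -0.4406 -0.001 ] xax [ 0.998 -0.055 -0.001] zax [-0.001 -0.001 -1.   ] F [-1.3  0.7  5.2] op 0.698
(0.4082, -0.4331, array([22.7, 49.4]))
```

The opening of 0.698 fits a 62 mm ring. I'll lift it and carry it above the post.

```bash
python3 - <<'E'
from p import *
p=get_state()["ee_pos"]
x,y=POST[:2]+[-.0016,-.0005]
plan([[((p[0],p[1],.16),PSI,0)],[((x-.06,y-.12,.18),PSI,0)],[((x,y,.18),PSI,0),((x,y,.13),PSI,0)]])
E
```

```text
slide [-0.0001, 0.0001, -0.161] rot [0.0003, 0.0002, -0.0008] rows>=3.9 -> [ 0.426  -0.4406  0.16  ]
--
slide [0.1416, -0.3351, -0.02] rot [0.0, 0.0, 0.0] rows>=8.7 -> [ 0.5854 -0.1136  0.18  ]
--
slide [0.0535, -0.1231, 0.0] rot [0.0, 0.0, 0.0] rows>=3.2 -> [0.6454 0.0064 0.18  ]
slide [0.0535, -0.1231, 0.05] rot [0.0, 0.0, 0.0] rows>=1.2 -> [0.6454 0.0064 0.13  ]
--
```

Request:
{"name": "servo_tool", "arguments": {
  "gripper": [0.4,0.4,0.4,0.4,0.4,0.4,0.4],
  "slide": [
    [0,0,-0.02],
    [0,0,-0.05],
    [0,0,-0.09],
    [0,0,-0.13],
    [0,0,-0.161],
    [0,0,-0.161],
    [0,0,-0.161]
  ],
  "delta_rot": [
    [0,0,0],
    [0,0,0],
    [0,0,0],
    [0,0,0],
    [0,0,0],
    [0,0,0],
    [0,0,0]
  ]
}}

```text
t: 20.62
ee_pos: [0.427, -0.4414, 0.1614]
orientation: [[0.998, -0.055, 0.003], [-0.055, -0.998, -0.003], [0.003, 0.003, -1.0]]
wrist_force: [0.2, 0.1, -0.8]
opening: 0.695
```

Request:
{"name": "servo_tool", "arguments": {
  "gripper": [0.4,0.4,0.4,0.4,0.4,0.4,0.4,0.4,0.4,0.4],
  "slide": [
    [0.016,-0.037,-0.002],
    [0.032,-0.075,-0.004],
    [0.047,-0.112,-0.007],
    [0.063,-0.149,-0.009],
    [0.079,-0.186,-0.011],
    [0.094,-0.223,-0.013],
    [0.11,-0.261,-0.016],
    [0.126,-0.298,-0.018],
    [0.1415,-0.335,-0.02],
    [0.1415,-0.335,-0.02]
  ],
  "delta_rot": [
    [0,0,0],
    [0,0,0],
    [0,0,0],
    [0,0,0],
    [0,0,0],
    [0,0,0],
    [0,0,0],
    [0,0,0],
    [0,0,0],
    [0,0,0]
  ]
}}

```text
t: 21.45
ee_pos: [0.5884, -0.1014, 0.1776]
orientation: [[0.999, -0.041, -0.0], [-0.041, -0.999, 0.008], [-0.0, -0.008, -1.0]]
wrist_force: [0.4, 1.9, -1.4]
opening: 0.697
```

Request:
{"name": "servo_tool", "arguments": {
  "gripper": [0.4,0.4,0.4,0.4,0.4,0.4,0.4,0.4,0.4,0.4],
  "slide": [
    [0.016,-0.037,0],
    [0.032,-0.074,0],
    [0.043,-0.1,0],
    [0.0535,-0.123,0],
    [0.0535,-0.123,0.02],
    [0.0535,-0.123,0.04],
    [0.0535,-0.123,0.05],
    [0.0535,-0.123,0.05],
    [0.0535,-0.123,0.05],
    [0.0535,-0.123,0.05]
  ],
  "delta_rot": [
    [0,0,0],
    [0,0,0],
    [0,0,0],
    [0,0,0],
    [0,0,0],
    [0,0,0],
    [0,0,0],
    [0,0,0],
    [0,0,0],
    [0,0,0]
  ]
}}

```text
t: 22.28
ee_pos: [0.6462, 0.0056, 0.1294]
orientation: [[0.998, -0.056, -0.0], [-0.056, -0.998, -0.0], [-0.0, 0.0, -1.0]]
wrist_force: [0.2, 0.9, -0.9]
opening: 0.695
```

```bash
python3 - <<'E'
from p import *
st();a=capture("side");b=capture("top")
p=get_state()["ee_pos"]
u=proj(a,[p[0],p[1],p[2]]).astype(int);print(u)
crop(a["img"],u[0]-40,u[1]-35,u[0]+40,u[1]+35,10,"r3")
# predicted outline extremes of ring if centred on TCP+.0016x, on bench-height offset, and post tip observed
ph=np.linspace(0,2*np.pi,60)
c=np.array([p[0]+.0016,p[1]])
for z in(p[2]+.001,p[2]+.013):
    q=np.array([proj(a,[c[0]+.031*np.cos(t),c[1]+.031*np.sin(t),z]) for t in ph]);q=(q-(u-[40,35]))*10
    print("z",z,"xmin",q[q[:,0].argmin()].round(),"xmax",q[q[:,0].argmax()].round(),"ymin",q[q[:,1].argmin()].round(),"ymax",q[q[:,1].argmax()].round())
q=np.array([248,0]);print("tip px seen",(np.array([268.3,226.4])-(u-[40,35]))*10)
E
```

```text
t 22.28 pos [0.6462 0.0056 0.1294] xax [ 0.998 -0.056 -0.   ] zax [-0. -0. -1.] F [ 0.2  0.9 -0.9] op 0.695
[266 213]
z 0.13121159203548388 xmin [256. 361.] xmax [542. 345.] ymin [414. 278.] ymax [376. 426.]
z 0.1432115920354839 xmin [251. 313.] xmax [539. 297.] ymin [410. 231.] ymax [372. 378.]
tip px seen [423. 484.]
```

View pics/r3.png

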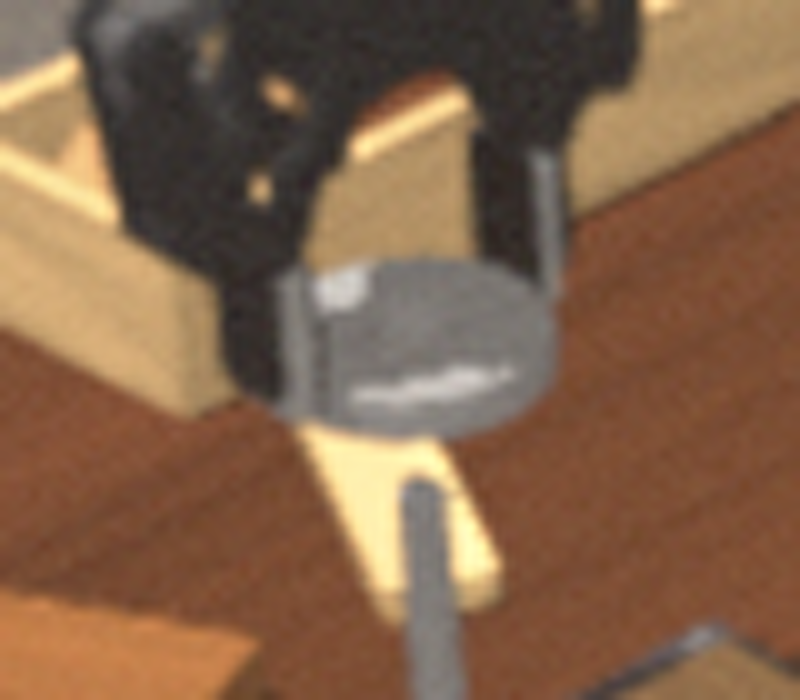

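The ring sits level over the post: crop outline x 275–557, post tip at (423,482). Allowing for the camera bias, it's within about 1–2 mm. I'll shift 1 mm and lower.

Request:
{"name": "servo_tool", "arguments": {
  "gripper": [0.4,0.4,0.4,0.4,0.4,0.4,0.4,0.4,0.4,0.4],
  "slide": [
    [0,-0.001,0.01],
    [0,-0.001,0.02],
    [0,-0.001,0.03],
    [0,-0.001,0.04],
    [0,-0.001,0.05],
    [0,-0.001,0.06],
    [0,-0.001,0.07],
    [0,-0.001,0.08],
    [0,-0.001,0.088],
    [0,-0.001,0.088]
  ],
  "delta_rot": [
    [0,0,0],
    [0,0,0],
    [0,0,0],
    [0,0,0],
    [0,0,0],
    [0,0,0],
    [0,0,0],
    [0,0,0],
    [0,0,0],
    [0,0,0]
  ]
}}

```text
t: 23.22
ee_pos: [0.6451, 0.0069, 0.0388]
orientation: [[0.998, -0.055, -0.003], [-0.055, -0.998, -0.0], [-0.003, 0.0, -1.0]]
wrist_force: [0.2, -0.9, -1.2]
opening: 0.697
```

Request:
{"name": "servo_tool", "arguments": {
  "gripper": [0.4,0.4],
  "slide": [
    [0,0,0.003],
    [0,0,0.004]
  ],
  "delta_rot": [
    [0,0,0],
    [0,0,0]
  ]
}}

```text
t: 23.38
ee_pos: [0.646, 0.0072, 0.0369]
orientation: [[0.998, -0.055, -0.001], [-0.055, -0.998, -0.0], [-0.001, 0.0, -1.0]]
wrist_force: [-0.8, -0.6, -0.9]
opening: 0.695
```

```bash
python3 - <<'E'
from p import *
st()
E
```

```text
t 23.38 pos [0.646  0.0072 0.0369] xax [ 0.998 -0.055 -0.001] zax [-0.001 -0.    -1.   ] F [-0.8 -0.6 -0.9] op 0.695
```

Request:
{"name": "servo_tool", "arguments": {
  "gripper": [0.4,0.4,0.4,0.86,0.86,0.86,0.86,0.86,0.86,0.86],
  "slide": [
    [0,0,0.002],
    [0,0,0.003],
    [0,0,0.003],
    [0,0,0.003],
    [0,0,0.003],
    [0,0,0.002],
    [0,0,-0.02],
    [0,0,-0.06],
    [0,0,-0.1],
    [0,0,-0.13]
  ],
  "delta_rot": [
    [0,0,0],
    [0,0,0],
    [0,0,0],
    [0,0,0],
    [0,0,0],
    [0,0,0],
    [0,0,0],
    [0,0,0],
    [0,0,0],
    [0,0,0]
  ]
}}

```text
t: 24.22
ee_pos: [0.647, 0.0074, 0.1705]
orientation: [[0.998, -0.055, 0.003], [-0.055, -0.998, 0.0], [0.003, -0.0, -1.0]]
wrist_force: [-0.1, -0.1, -0.6]
opening: 0.862
```

```bash
cat > near.py <<'E'
import sys
from p import *
# usage: near.py x y height : plan approach via (x,y) offset; prints rows in two calls
E
python3 - <<'E'
from p import *
st()
a,b=capture("side"),capture("top")
print(rings(b,[(208,203),(127,248),(122,294),(468,232)]))
u=proj(a,[.647,.0069,.045])+[1.4,1.9];print(u,rings(a,[u],z=.045,r=30))
plan([[((.60,-.22,.14),PSI,0)],[((.5558,-.3951,.10),PSI,0),((.5558,-.3951,.04),PSI,0)],[((.5558,-.3951,-.0025),PSI,0)]])
E
```

```text
t 24.22 pos [0.647  0.0074 0.1705] xax [ 0.998 -0.055  0.003] zax [ 0.003  0.    -1.   ] F [-0.1 -0.1 -0.6] op 0.862
[(0.649, 0.2102, array([34.5, 35.6])), (0.5476, 0.3954, array([26.9, 27.9])), (0.4419, 0.4047, array([42.6, 43.5])), (0.5559, -0.3951, array([51.3, 52.3]))]
[270.06286565 248.1653405 ] [(0.6483, 0.0046, array([ 54.2, 127.1]))]
slide [-0.0382, 0.2303, 0.0336] rot [-0.0006, -0.0059, -0.0008] rows>=5.7 -> [ 0.6  -0.22  0.14]
--
slide [-0.0347, 0.1772, 0.04] rot [0.0, 0.0, 0.0] rows>=4.4 -> [ 0.5558 -0.3951  0.1   ]
slide [-0.0347, 0.1772, 0.1] rot [0.0, 0.0, 0.0] rows>=1.4 -> [ 0.5558 -0.3951  0.04  ]
--
slide [0.0, 0.0, 0.0425] rot [0.0, 0.0, 0.0] rows>=1.0 -> [ 0.5558 -0.3951 -0.0025]
--
```

Request:
{"name": "servo_tool", "arguments": {
  "gripper": [0.8,0.8,0.8,0.8,0.8,0.8,0.8],
  "slide": [
    [-0.006,0.038,0.006],
    [-0.013,0.077,0.011],
    [-0.019,0.115,0.017],
    [-0.025,0.154,0.022],
    [-0.032,0.192,0.028],
    [-0.038,0.23,0.033],
    [-0.038,0.23,0.033]
  ],
  "delta_rot": [
    [0,0,0],
    [0,0,0],
    [0,0,0],
    [0,0,0],
    [0,0,0],
    [0,-0.001,0],
    [0,-0.001,0]
  ]
}}

```text
t: 24.9
ee_pos: [0.5904, -0.2324, 0.1321]
orientation: [[0.998, -0.069, -0.008], [-0.069, -0.998, -0.007], [-0.008, 0.007, -1.0]]
wrist_force: [-0.6, -1.9, 0.1]
opening: 0.797
```

Request:
{"name": "servo_tool", "arguments": {
  "gripper": [0.8,0.8,0.8,0.8,0.8,0.8,0.8,0.8,0.8,0.8],
  "slide": [
    [-0.007,0.036,0.008],
    [-0.014,0.072,0.016],
    [-0.021,0.108,0.024],
    [-0.028,0.144,0.032],
    [-0.0345,0.177,0.04],
    [-0.0345,0.177,0.07],
    [-0.0345,0.177,0.1],
    [-0.0345,0.177,0.1],
    [-0.0345,0.177,0.1],
    [-0.0345,0.177,0.1]
  ],
  "delta_rot": [
    [0,0,0],
    [0,0,0],
    [0,0,0],
    [0,0,0],
    [0,0,0],
    [0,0,0],
    [0,0,0],
    [0,0,0],
    [0,0,0],
    [0,0,0]
  ]
}}

```text
t: 25.73
ee_pos: [0.5521, -0.3947, 0.0354]
orientation: [[0.999, -0.054, -0.001], [-0.054, -0.999, -0.0], [-0.001, 0.001, -1.0]]
wrist_force: [0.8, -0.2, -0.3]
opening: 0.801
```

```bash
python3 - <<'E'
from p import *
st();goto(.5558,-.3951,-.0025)
a,b=capture("side"),capture("top");print(rings(b,[(468,232)]))
u=proj(a,[.647,.0069,.045])+[1.4,1.9]
# boards+clamp check: ring on shoulder via red-ish threshold fit in top view
v=proj(b,[.647,.0069,.045]);print(v,rings(b,[v],z=.045,r=30))
cv2.imwrite("pics/stack1.png",np.hstack([cv2.resize(i,(400,400),interpolation=2) for i in (a["img"][int(u[1])-40:int(u[1])+40,int(u[0])-40:int(u[0])+40],b["img"][int(v[1])-40:int(v[1])+40,int(v[0])-40:int(v[0])+40])])[:,:,::-1])
E
```

```text
t 25.73 pos [ 0.5521 -0.3947  0.0354] xax [ 0.999 -0.054 -0.001] zax [-0.001 -0.    -1.   ] F [ 0.8 -0.2 -0.3] op 0.801
slide [0.0038, 0.0001, 0.0379] rot [0.0002, 0.0006, -0.0001] rows>=0.9 -> [ 0.5558 -0.3951 -0.0025]
--
[(0.5474, -0.3961, array([31.3, 46.7]))]
[292.95233174 196.69181009] [(0.644, 0.0094, array([59.2, 60. ]))]
```

View pics/stack1.png

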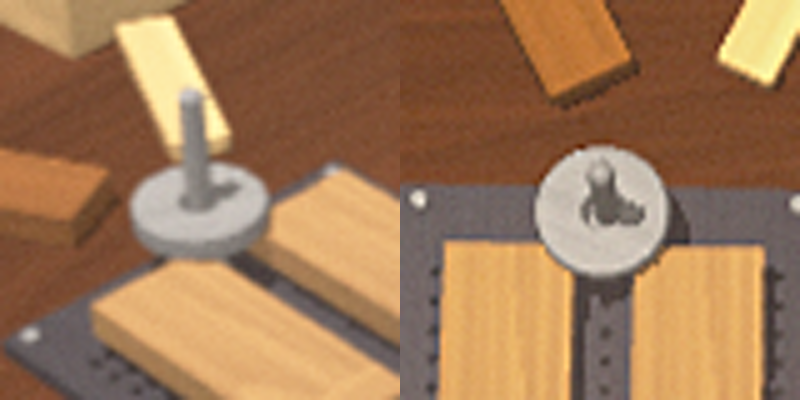

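The clamp ring lies flat on the shoulder over both board corners: side crop (200,210), top crop (602,210). I've now used all 16 views, so I'm working from numbers from here. Next I grasp the large collar.

Request:
{"name": "servo_tool", "arguments": {
  "gripper": [0.8,0.8,0.8,0.8,0.8,0.4,0.4,0.4,0.4,0.4],
  "slide": [
    [0.003,0,0.015],
    [0.003,0,0.028],
    [0.003,0,0.038],
    [0.003,0,0.038],
    [0.003,0,0.038],
    [0.003,0,0.038],
    [0.003,0,0.038],
    [0.003,0,0.038],
    [0.003,0,0.038],
    [0.003,0,0.038]
  ],
  "delta_rot": [
    [0,0,0],
    [0,0,0],
    [0,0,0],
    [0,0,0],
    [0,0,0],
    [0,0,0],
    [0,0,0],
    [0,0,0],
    [0,0,0],
    [0,0,0]
  ]
}}

```text
t: 26.67
ee_pos: [0.554, -0.3957, -0.0033]
orientation: [[0.998, -0.055, -0.002], [-0.055, -0.998, -0.001], [-0.002, 0.001, -1.0]]
wrist_force: [-0.1, -0.5, 2.9]
opening: 0.618
```

Request:
{"name": "servo_tool", "arguments": {
  "gripper": [0.4,0.4,0.4],
  "slide": [
    [0,0,0],
    [0,0,0],
    [0,0,0]
  ],
  "delta_rot": [
    [0,0,0],
    [0,0,0],
    [0,0,0]
  ]
}}

```text
t: 26.92
ee_pos: [0.554, -0.3958, -0.0033]
orientation: [[0.998, -0.055, -0.002], [-0.055, -0.998, -0.001], [-0.002, 0.001, -1.0]]
wrist_force: [-1.2, -0.0, 4.5]
opening: 0.614
```

```bash
python3 - <<'E'
from p import *
st()
p=get_state()["ee_pos"];off=p[0]-.5559
x,y=POST[0]+off,POST[1]
plan([[((p[0],p[1],.16),PSI,0)],[((x,y,.18),PSI,0)],[((x,y,.13),PSI,0)]])
E
```

```text
t 26.92 pos [ 0.554  -0.3958 -0.0033] xax [ 0.998 -0.055 -0.002] zax [-0.002 -0.001 -1.   ] F [-1.2 -0.   4.5] op 0.614
slide [-0.0004, 0.0001, -0.1633] rot [0.0004, 0.0011, -0.0008] rows>=3.9 -> [ 0.554  -0.3958  0.16  ]
--
slide [0.0693, -0.407, -0.02] rot [0.0, 0.0, 0.0] rows>=9.9 -> [0.6451 0.0069 0.18  ]
--
slide [0.0, 0.0, 0.05] rot [0.0, 0.0, 0.0] rows>=1.2 -> [0.6451 0.0069 0.13  ]
--
```

Request:
{"name": "servo_tool", "arguments": {
  "gripper": [0.4,0.4,0.4,0.4,0.4,0.4,0.4],
  "slide": [
    [0,0,-0.02],
    [0,0,-0.05],
    [0,0,-0.09],
    [0,0,-0.13],
    [0,0,-0.163],
    [0,0,-0.163],
    [0,0,-0.163]
  ],
  "delta_rot": [
    [0,0,0],
    [0,0,0],
    [0,0,0],
    [0,0,0],
    [0,0,0],
    [0,0,0],
    [0,0,0]
  ]
}}

```text
t: 27.5
ee_pos: [0.5552, -0.3958, 0.1611]
orientation: [[0.998, -0.055, 0.0], [-0.055, -0.998, -0.002], [0.0, 0.002, -1.0]]
wrist_force: [0.6, 0.6, -2.2]
opening: 0.618
```

Request:
{"name": "servo_tool", "arguments": {
  "gripper": [0.4,0.4,0.4,0.4,0.4,0.4,0.4,0.4,0.4,0.4],
  "slide": [
    [0.007,-0.041,-0.002],
    [0.014,-0.081,-0.004],
    [0.021,-0.122,-0.006],
    [0.028,-0.163,-0.008],
    [0.035,-0.203,-0.01],
    [0.042,-0.244,-0.012],
    [0.049,-0.285,-0.014],
    [0.056,-0.325,-0.016],
    [0.063,-0.366,-0.018],
    [0.067,-0.39,-0.02]
  ],
  "delta_rot": [
    [0,0,0],
    [0,0,0],
    [0,0,0],
    [0,0,0],
    [0,0,0],
    [0,0,0],
    [0,0,0],
    [0,0,0],
    [0,0,0],
    [0,0,0]
  ]
}}

```text
t: 28.33
ee_pos: [0.6413, -0.0027, 0.1763]
orientation: [[0.999, -0.049, -0.007], [-0.049, -0.999, 0.004], [-0.008, -0.003, -1.0]]
wrist_force: [-0.1, 1.5, -0.6]
opening: 0.613
```

Request:
{"name": "servo_tool", "arguments": {
  "gripper": [0.4,0.4,0.4,0.4,0.4,0.4],
  "slide": [
    [0.0025,-0.017,0],
    [0.0025,-0.017,0],
    [0.0025,-0.017,0.025],
    [0.0025,-0.017,0.05],
    [0.0025,-0.017,0.05],
    [0.0025,-0.017,0.05]
  ],
  "delta_rot": [
    [0,0,0],
    [0,0,0],
    [0,0,0],
    [0,0,0],
    [0,0,0],
    [0,0,0]
  ]
}}

```text
t: 28.83
ee_pos: [0.6434, 0.0056, 0.1259]
orientation: [[0.998, -0.056, -0.01], [-0.056, -0.998, -0.001], [-0.01, 0.001, -1.0]]
wrist_force: [-0.6, 0.2, -0.3]
opening: 0.621
```

Request:
{"name": "servo_tool", "arguments": {
  "gripper": [0.4,0.4,0.4,0.4],
  "slide": [
    [0,0,0],
    [0,0,0],
    [0,0,0],
    [0,0,0]
  ],
  "delta_rot": [
    [0,0,0],
    [0,0,0],
    [0,0,0],
    [0,0,0]
  ]
}}

```text
t: 29.17
ee_pos: [0.6467, 0.0071, 0.1301]
orientation: [[0.998, -0.055, -0.001], [-0.055, -0.998, 0.0], [-0.001, 0.0, -1.0]]
wrist_force: [-0.1, 0.2, 0.3]
opening: 0.616
```

```bash
python3 - <<'E'
from p import *
st()
goto(.6451,.0069,.043)
E
```

```text
t 29.17 pos [0.6467 0.0071 0.1301] xax [ 0.998 -0.055 -0.001] zax [-0.001  0.    -1.   ] F [-0.1  0.2  0.3] op 0.616
slide [-0.0015, 0.0002, 0.0872] rot [0.0, 0.0004, -0.0008] rows>=2.1 -> [0.6451 0.0069 0.043 ]
--
```

Request:
{"name": "servo_tool", "arguments": {
  "gripper": [0.4,0.4,0.4,0.4,0.4,0.4,0.4,0.4,0.4],
  "slide": [
    [-0.001,0,0.01],
    [-0.001,0,0.02],
    [-0.001,0,0.03],
    [-0.001,0,0.04],
    [-0.001,0,0.05],
    [-0.001,0,0.06],
    [-0.001,0,0.07],
    [-0.001,0,0.078],
    [-0.001,0,0.078]
  ],
  "delta_rot": [
    [0,0,0],
    [0,0,0],
    [0,0,0],
    [0,0,0],
    [0,0,0],
    [0,0,0],
    [0,0,0],
    [0,0,0],
    [0,0,0]
  ]
}}

```text
t: 29.92
ee_pos: [0.6431, 0.0071, 0.0484]
orientation: [[0.998, -0.055, -0.007], [-0.055, -0.998, -0.0], [-0.007, 0.0, -1.0]]
wrist_force: [-0.1, 0.6, -0.6]
opening: 0.618
```

Request:
{"name": "servo_tool", "arguments": {
  "gripper": [0.4,0.4,0.4],
  "slide": [
    [0,0,0.003],
    [0,0,0.005],
    [0,0,0.007]
  ],
  "delta_rot": [
    [0,0,0],
    [0,0,0],
    [0,0,0]
  ]
}}

```text
t: 30.17
ee_pos: [0.6452, 0.0073, 0.0443]
orientation: [[0.998, -0.055, -0.002], [-0.055, -0.998, 0.0], [-0.002, 0.0, -1.0]]
wrist_force: [0.7, -0.8, -0.8]
opening: 0.615
```

Request:
{"name": "servo_tool", "arguments": {
  "gripper": [0.4,0.4,0.4,0.78,0.78,0.78,0.78,0.78,0.78,0.78],
  "slide": [
    [0,0,0.001],
    [0,0,0.002],
    [0,0,0.002],
    [0,0,0.002],
    [0,0,0.002],
    [0,0,0.001],
    [0,0,-0.02],
    [0,0,-0.06],
    [0,0,-0.1],
    [0,0,-0.125]
  ],
  "delta_rot": [
    [0,0,0],
    [0,0,0],
    [0,0,0],
    [0,0,0],
    [0,0,0],
    [0,0,0],
    [0,0,0],
    [0,0,0],
    [0,0,0],
    [0,0,0]
  ]
}}

```text
t: 31.0
ee_pos: [0.6468, 0.0075, 0.1733]
orientation: [[0.998, -0.055, 0.002], [-0.055, -0.998, 0.0], [0.002, -0.001, -1.0]]
wrist_force: [0.6, -0.0, 0.1]
opening: 0.78
```

```bash
python3 - <<'E'
from p import *
st()
b=capture("top")
print(rings(b,[(208,203),(127,248),(122,294)]))
v=proj(b,[.647,.0069,.057]);print(rings(b,[v],z=.057,r=30))
r=rings(b,[(122,294)])[0];x,y=r[:2]
plan([[((.53,.22,.16),PSI,0)],[((x,y,.10),PSI,0),((x,y,.04),PSI,0)]])
E
```

```text
t 31.00 pos [0.6468 0.0075 0.1733] xax [ 0.998 -0.055  0.002] zax [ 0.002  0.    -1.   ] F [ 0.6 -0.   0.1] op 0.780
[(0.649, 0.2102, array([34.5, 35.6])), (0.5476, 0.3954, array([26.9, 27.9])), (0.442, 0.4046, array([42.6, 43.6]))]Traceback (most recent call last):
  File "<stdin>", line 5, in <module>
  File "h.py", line 26, in rings
    (x,y),ax,_=cv2.fitEllipse(q*1000);out.append((round(x/1000,4),round(y/1000,4),np.round(ax,1)))
               ~~~~~~~~~~~~~~^^^^^^^^
cv2.error: OpenCV(4.12.0) /io/opencv/modules/imgproc/src/shapedescr.cpp:361: error: (-201:Incorrect size of input array) There should be at least 5 points to fit the ellipse in function 'fitEllipseNoDirect'
```

```bash
python3 - <<'E'
from p import *
plan([[((.53,.22,.16),PSI,0)],[((.442,.4046,.10),PSI,0),((.442,.4046,.04),PSI,0)]])
E
```

```text
slide [-0.1315, -0.2052, 0.0171] rot [-0.0006, -0.0051, -0.0008] rows>=5.9 -> [0.53 0.22 0.16]
--
slide [-0.0978, -0.1796, 0.06] rot [0.0, 0.0, 0.0] rows>=5.1 -> [0.442  0.4046 0.1   ]
slide [-0.0978, -0.1796, 0.12] rot [0.0, 0.0, 0.0] rows>=1.4 -> [0.442  0.4046 0.04  ]
--
```

Request:
{"name": "servo_tool", "arguments": {
  "gripper": [0.72,0.72,0.72,0.72,0.72,0.72,0.72,0.72],
  "slide": [
    [-0.019,-0.029,0.002],
    [-0.038,-0.059,0.005],
    [-0.057,-0.088,0.007],
    [-0.076,-0.117,0.01],
    [-0.094,-0.147,0.012],
    [-0.113,-0.176,0.014],
    [-0.131,-0.205,0.015],
    [-0.131,-0.205,0.015]
  ],
  "delta_rot": [
    [0,0,0],
    [0,0,0],
    [0,0,0],
    [0,0,0],
    [0,0,0],
    [0,0,0],
    [0,0,0],
    [0,0,0]
  ]
}}

```text
t: 31.72
ee_pos: [0.5206, 0.2278, 0.1546]
orientation: [[0.999, -0.043, -0.005], [-0.043, -0.999, 0.005], [-0.005, -0.005, -1.0]]
wrist_force: [-0.9, 1.0, 1.4]
opening: 0.721
```

Request:
{"name": "servo_tool", "arguments": {
  "gripper": [0.72,0.72,0.72,0.72,0.72,0.72,0.72,0.72,0.72,0.72],
  "slide": [
    [-0.0165,-0.03,0.01],
    [-0.033,-0.06,0.02],
    [-0.049,-0.09,0.03],
    [-0.065,-0.12,0.04],
    [-0.082,-0.15,0.05],
    [-0.098,-0.1795,0.07],
    [-0.098,-0.1795,0.1],
    [-0.098,-0.1795,0.118],
    [-0.098,-0.1795,0.118],
    [-0.098,-0.1795,0.118]
  ],
  "delta_rot": [
    [0,0,0],
    [0,0,0],
    [0,0,0],
    [0,0,0],
    [0,0,0],
    [0,0,0],
    [0,0,0],
    [0,0,0],
    [0,0,0],
    [0,0,0]
  ]
}}

```text
t: 32.55
ee_pos: [0.4369, 0.403, 0.0358]
orientation: [[0.998, -0.055, -0.004], [-0.055, -0.998, -0.002], [-0.004, 0.002, -1.0]]
wrist_force: [0.3, -0.7, 0.8]
opening: 0.721
```

Request:
{"name": "servo_tool", "arguments": {
  "gripper": [0.72,0.72,0.72],
  "slide": [
    [0,0,0],
    [0,0,0],
    [0,0,0]
  ],
  "delta_rot": [
    [0,0,0],
    [0,0,0],
    [0,0,0]
  ]
}}

```text
t: 32.8
ee_pos: [0.4385, 0.4042, 0.0382]
orientation: [[0.998, -0.056, -0.001], [-0.056, -0.998, 0.002], [-0.001, -0.002, -1.0]]
wrist_force: [-0.6, -0.5, -0.5]
opening: 0.72
```

```bash
python3 - <<'E'
from p import *
st();goto(.442,.4046,-.003)
b=capture("top");S=capture("side")
print(rings(b,[(208,203),(127,248)]),rings(S,[(179,416)]))
for z in(.045,.057):
  try: print(rings(b,[proj(b,[.646,.008,z])],z=z,r=30))
  except Exception as e: print("fit fail")
E
```

```text
t 32.80 pos [0.4385 0.4042 0.0382] xax [ 0.998 -0.056 -0.001] zax [-0.001  0.002 -1.   ] F [-0.6 -0.5 -0.5] op 0.720
slide [0.0035, -0.0005, 0.0412] rot [-0.0009, 0.0003, -0.0012] rows>=1.0 -> [ 0.442   0.4046 -0.003 ]
--
[(0.649, 0.2101, array([34.6, 35.6])), (0.5476, 0.3953, array([26.8, 28.3]))] [(0.436, 0.4083, array([42.5, 50.6]))]
[(0.6445, 0.0094, array([59.3, 61.6]))]
[(0.6411, 0.009, array([58.8, 61. ]))]
```

Request:
{"name": "servo_tool", "arguments": {
  "gripper": [0.72,0.72,0.72,0.72,0.72,0.3,0.3,0.3,0.3,0.3],
  "slide": [
    [0.003,0,0.015],
    [0.003,0,0.028],
    [0.003,0,0.04],
    [0.003,0,0.04],
    [0.003,0,0.04],
    [0.003,0,0.04],
    [0.003,0,0.04],
    [0.003,0,0.04],
    [0.003,0,0.04],
    [0.003,0,0.04]
  ],
  "delta_rot": [
    [0,0,0],
    [0,0,0],
    [0,0,0],
    [0,0,0],
    [0,0,0],
    [0,0,0],
    [0,0,0],
    [0,0,0],
    [0,0,0],
    [0,0,0]
  ]
}}

```text
t: 33.73
ee_pos: [0.4408, 0.4049, -0.002]
orientation: [[0.998, -0.055, -0.001], [-0.055, -0.998, 0.002], [-0.001, -0.002, -1.0]]
wrist_force: [-0.2, -1.4, 12.9]
opening: 0.522
```

Request:
{"name": "servo_tool", "arguments": {
  "gripper": [0.3,0.3,0.3],
  "slide": [
    [0,0,0],
    [0,0,0],
    [0,0,0]
  ],
  "delta_rot": [
    [0,0,0],
    [0,0,0],
    [0,0,0]
  ]
}}

```text
t: 33.98
ee_pos: [0.4407, 0.4049, -0.0019]
orientation: [[0.998, -0.055, -0.001], [-0.055, -0.998, 0.002], [-0.001, -0.002, -1.0]]
wrist_force: [-0.5, -0.8, 12.8]
opening: 0.52
```

```bash
python3 - <<'E'
from p import *
st()
p=get_state()["ee_pos"];off=p[0]-.442
x,y=POST[0]+off,POST[1]
plan([[((p[0],p[1],.16),PSI,0)],[((.55,.22,.18),PSI,0)],[((x,y,.18),PSI,0),((x,y,.135),PSI,0)]])
E
```

```text
t 33.98 pos [ 0.4407  0.4049 -0.0019] xax [ 0.998 -0.055 -0.001] zax [-0.001  0.002 -1.   ] F [-0.5 -0.8 12.8] op 0.520
slide [-0.0002, -0.0003, -0.1619] rot [-0.0007, 0.0006, -0.0006] rows>=3.9 -> [0.4407 0.4049 0.16  ]
--
slide [0.119, 0.1788, -0.02] rot [0.0, 0.0, 0.0] rows>=5.2 -> [0.55 0.22 0.18]
--
slide [0.1071, 0.2076, 0.0] rot [0.0, 0.0, 0.0] rows>=5.6 -> [0.6457 0.0069 0.18  ]
slide [0.1071, 0.2076, 0.045] rot [0.0, 0.0, 0.0] rows>=1.1 -> [0.6457 0.0069 0.135 ]
--
```

Request:
{"name": "servo_tool", "arguments": {
  "gripper": [0.3,0.3,0.3,0.3,0.3,0.3,0.3],
  "slide": [
    [0,0,-0.02],
    [0,0,-0.05],
    [0,0,-0.09],
    [0,0,-0.13],
    [0,0,-0.162],
    [0,0,-0.162],
    [0,0,-0.162]
  ],
  "delta_rot": [
    [0,0,0],
    [0,0,0],
    [0,0,0],
    [0,0,0],
    [0,0,0],
    [0,0,0],
    [0,0,0]
  ]
}}

```text
t: 34.57
ee_pos: [0.4412, 0.4043, 0.1598]
orientation: [[0.998, -0.055, -0.0], [-0.055, -0.998, 0.002], [-0.0, -0.002, -1.0]]
wrist_force: [-0.2, -1.3, -1.6]
opening: 0.518
```

Request:
{"name": "servo_tool", "arguments": {
  "gripper": [0.3,0.3,0.3,0.3,0.3,0.3,0.3],
  "slide": [
    [0.02,0.03,-0.003],
    [0.04,0.06,-0.007],
    [0.06,0.09,-0.01],
    [0.08,0.12,-0.013],
    [0.1,0.15,-0.017],
    [0.119,0.179,-0.02],
    [0.119,0.179,-0.02]
  ],
  "delta_rot": [
    [0,0,0],
    [0,0,0],
    [0,0,0],
    [0,0,0],
    [0,0,0],
    [0,0,0],
    [0,0,0]
  ]
}}

```text
t: 35.15
ee_pos: [0.5532, 0.2077, 0.1754]
orientation: [[0.998, -0.068, -0.004], [-0.068, -0.998, -0.007], [-0.004, 0.008, -1.0]]
wrist_force: [0.9, -1.7, -1.4]
opening: 0.519
```

Request:
{"name": "servo_tool", "arguments": {
  "gripper": [0.3,0.3,0.3,0.3,0.3,0.3,0.3,0.3,0.3,0.3],
  "slide": [
    [0.018,0.035,0],
    [0.036,0.07,0],
    [0.054,0.105,0],
    [0.072,0.14,0],
    [0.09,0.175,0],
    [0.107,0.2075,0],
    [0.107,0.2075,0.02],
    [0.107,0.2075,0.045],
    [0.107,0.2075,0.045],
    [0.107,0.2075,0.045]
  ],
  "delta_rot": [
    [0,0,0],
    [0,0,0],
    [0,0,0],
    [0,0,0],
    [0,0,0],
    [0,0,0],
    [0,0,0],
    [0,0,0],
    [0,0,0],
    [0,0,0]
  ]
}}

```text
t: 35.98
ee_pos: [0.6421, 0.0054, 0.1293]
orientation: [[0.998, -0.055, -0.011], [-0.055, -0.999, -0.0], [-0.011, 0.001, -1.0]]
wrist_force: [0.8, -0.0, -0.7]
opening: 0.519
```

Request:
{"name": "servo_tool", "arguments": {
  "gripper": [0.3,0.3,0.3,0.3],
  "slide": [
    [0,0,0],
    [0,0,0],
    [0,0,0],
    [0,0,0]
  ],
  "delta_rot": [
    [0,0,0],
    [0,0,0],
    [0,0,0],
    [0,0,0]
  ]
}}

```text
t: 36.32
ee_pos: [0.6454, 0.0057, 0.1341]
orientation: [[0.999, -0.055, -0.001], [-0.055, -0.999, -0.0], [-0.001, 0.0, -1.0]]
wrist_force: [-0.3, -0.6, -0.4]
opening: 0.52
```

```bash
python3 - <<'E'
from p import *
st()
goto(.6457,.0069,.0555)
E
```

```text
t 36.32 pos [0.6454 0.0057 0.1341] xax [ 0.999 -0.055 -0.001] zax [-0.001 -0.    -1.   ] F [-0.3 -0.6 -0.4] op 0.520
slide [0.0003, -0.0012, 0.0786] rot [0.0, 0.0005, -0.0004] rows>=1.9 -> [0.6457 0.0069 0.0555]
--
```

Request:
{"name": "servo_tool", "arguments": {
  "gripper": [0.3,0.3,0.3,0.3,0.3,0.3,0.3,0.3,0.3],
  "slide": [
    [0,-0.001,0.01],
    [0,-0.001,0.02],
    [0,-0.001,0.03],
    [0,-0.001,0.04],
    [0,-0.001,0.05],
    [0,-0.001,0.06],
    [0,-0.001,0.067],
    [0,-0.001,0.071],
    [0,-0.001,0.071]
  ],
  "delta_rot": [
    [0,0,0],
    [0,0,0],
    [0,0,0],
    [0,0,0],
    [0,0,0],
    [0,0,0],
    [0,0,0],
    [0,0,0],
    [0,0,0]
  ]
}}

```text
t: 37.07
ee_pos: [0.6439, 0.0062, 0.0605]
orientation: [[0.998, -0.055, -0.005], [-0.055, -0.998, 0.0], [-0.005, 0.0, -1.0]]
wrist_force: [0.5, -0.3, -0.6]
opening: 0.52
```

Request:
{"name": "servo_tool", "arguments": {
  "gripper": [0.3,0.3,0.3,0.3],
  "slide": [
    [0,0,0.003],
    [0,0,0.005],
    [0,0,0.007],
    [0,0,0.007]
  ],
  "delta_rot": [
    [0,0,0],
    [0,0,0],
    [0,0,0],
    [0,0,0]
  ]
}}

```text
t: 37.4
ee_pos: [0.6451, 0.0062, 0.0553]
orientation: [[0.998, -0.055, -0.002], [-0.055, -0.998, -0.0], [-0.002, 0.0, -1.0]]
wrist_force: [0.2, -0.1, -0.4]
opening: 0.52
```

Request:
{"name": "servo_tool", "arguments": {
  "gripper": [0.3,0.68,0.68,0.68,0.68,0.66,0.66,0.66,0.66,0.66],
  "slide": [
    [0,0,0.0005],
    [0,0,0.0005],
    [0,0,0],
    [0,0,0],
    [0,0,-0.02],
    [0,0,-0.05],
    [0,0,-0.09],
    [0,0,-0.11],
    [0,0,-0.11],
    [0,0,-0.11]
  ],
  "delta_rot": [
    [0,0,0],
    [0,0,0],
    [0,0,0],
    [0,0,0],
    [0,0,0],
    [0,0,0],
    [0,0,0],
    [0,0,0],
    [0,0,0],
    [0,0,0]
  ]
}}

```text
t: 38.23
ee_pos: [0.6459, 0.0063, 0.1665]
orientation: [[0.998, -0.055, 0.0], [-0.055, -0.998, 0.0], [0.0, -0.0, -1.0]]
wrist_force: [0.2, 0.6, -1.3]
opening: 0.658
```

```bash
python3 - <<'E'
from p import *
st()
b=capture("top");print(rings(b,[(208,203),(127,248)]))
x,y=.649,.2101
plan([[((x,y,.10),PSI,0),((x,y,.04),PSI,0)]])
E
```

```text
t 38.23 pos [0.6459 0.0063 0.1665] xax [ 0.998 -0.055  0.   ] zax [ 0.  0. -1.] F [ 0.2  0.6 -1.3] op 0.658
[(0.649, 0.2101, array([34.8, 35.5])), (0.5478, 0.3954, array([27., 28.]))]
slide [-0.0067, -0.2039, 0.0647] rot [0.0002, 0.0015, -0.0007] rows>=5.1 -> [0.649  0.2101 0.1   ]
slide [-0.0066, -0.204, 0.1247] rot [0.0002, 0.0015, -0.0007] rows>=1.4 -> [0.649  0.2101 0.04  ]
--
```

Request:
{"name": "servo_tool", "arguments": {
  "gripper": [0.64,0.64,0.64,0.64,0.64,0.64,0.64,0.64,0.64,0.64],
  "slide": [
    [-0.001,-0.034,0],
    [-0.002,-0.068,0.01],
    [-0.003,-0.102,0.02],
    [-0.004,-0.136,0.035],
    [-0.005,-0.17,0.05],
    [-0.0065,-0.204,0.07],
    [-0.0065,-0.204,0.1],
    [-0.0065,-0.204,0.125],
    [-0.0065,-0.204,0.125],
    [-0.0065,-0.204,0.125]
  ],
  "delta_rot": [
    [0,0,0],
    [0,0,0],
    [0,0,0],
    [0,0,0],
    [0,0,0],
    [0,0,0],
    [0,0,0],
    [0,0,0],
    [0,0,0],
    [0,0,0]
  ]
}}

```text
t: 39.12
ee_pos: [0.6471, 0.209, 0.0368]
orientation: [[0.998, -0.055, -0.009], [-0.055, -0.998, -0.003], [-0.009, 0.003, -1.0]]
wrist_force: [-0.0, 0.2, 0.2]
opening: 0.634
```

Request:
{"name": "servo_tool", "arguments": {
  "gripper": [0.64,0.64,0.64,0.64],
  "slide": [
    [0,0,0],
    [0,0,0],
    [0,0,0],
    [0,0,0]
  ],
  "delta_rot": [
    [0,0,0],
    [0,0,0],
    [0,0,0],
    [0,0,0]
  ]
}}

```text
t: 39.45
ee_pos: [0.6504, 0.2102, 0.0416]
orientation: [[0.998, -0.056, -0.0], [-0.056, -0.998, 0.001], [-0.0, -0.001, -1.0]]
wrist_force: [0.6, 0.8, 0.5]
opening: 0.637
```

```bash
python3 - <<'E'
from p import *
st();goto(.649,.2101,.0005)
b=capture("top");S=capture("side")
print(rings(b,[(127,248)]),rings(S,[(198,304)]))
for z in(.045,.069):
  try: print(rings(b,[proj(b,[.646,.008,z])],z=z,r=30))
  except Exception as e: print("fit fail")
E
```

```text
t 39.45 pos [0.6504 0.2102 0.0416] xax [ 0.998 -0.056 -0.   ] zax [-0.     0.001 -1.   ] F [0.6 0.8 0.5] op 0.637
slide [-0.0014, 0.0002, 0.0411] rot [-0.0004, 0.0002, -0.001] rows>=1.0 -> [6.490e-01 2.101e-01 5.000e-04]
--
[(0.5476, 0.3954, array([26.9, 27.9]))] [(0.6413, 0.215, array([33.5, 45.8]))]
[(0.6447, 0.0094, array([59.3, 61. ]))]
[(0.6379, 0.0087, array([58.2, 59.8]))]
```

Request:
{"name": "servo_tool", "arguments": {
  "gripper": [0.64,0.64,0.64,0.64,0.64,0.2,0.2,0.2,0.2,0.2],
  "slide": [
    [-0.001,0,0.015],
    [-0.001,0,0.03],
    [-0.001,0,0.0405],
    [-0.001,0,0.0405],
    [-0.001,0,0.0405],
    [-0.001,0,0.0405],
    [-0.001,0,0.0405],
    [-0.001,0,0.0405],
    [-0.001,0,0.0405],
    [-0.001,0,0.0405]
  ],
  "delta_rot": [
    [0,0,0],
    [0,0,0],
    [0,0,0],
    [0,0,0],
    [0,0,0],
    [0,0,0],
    [0,0,0],
    [0,0,0],
    [0,0,0],
    [0,0,0]
  ]
}}

```text
t: 40.38
ee_pos: [0.6486, 0.2105, -0.0001]
orientation: [[0.998, -0.055, -0.002], [-0.055, -0.998, 0.0], [-0.002, -0.0, -1.0]]
wrist_force: [0.1, 0.3, 2.8]
opening: 0.427
```

Request:
{"name": "servo_tool", "arguments": {
  "gripper": [0.2,0.2,0.2],
  "slide": [
    [0,0,0],
    [0,0,0],
    [0,0,0]
  ],
  "delta_rot": [
    [0,0,0],
    [0,0,0],
    [0,0,0]
  ]
}}

```text
t: 40.63
ee_pos: [0.6486, 0.2105, -0.0001]
orientation: [[0.998, -0.055, -0.002], [-0.055, -0.998, 0.0], [-0.002, -0.0, -1.0]]
wrist_force: [-0.8, -0.6, 3.9]
opening: 0.428
```

```bash
python3 - <<'E'
from p import *
st()
p=get_state()["ee_pos"];off=p[0]-.649
x,y=POST[0]+off-.0005,POST[1]
plan([[((p[0],p[1],.15),PSI,0)],[((x,y,.15),PSI,0)]])
E
```

```text
t 40.63 pos [ 6.486e-01  2.105e-01 -1.000e-04] xax [ 0.998 -0.055 -0.002] zax [-0.002  0.    -1.   ] F [-0.8 -0.6  3.9] op 0.428
slide [-0.0003, -0.0, -0.1501] rot [-0.0001, 0.0011, -0.0007] rows>=3.6 -> [0.6486 0.2105 0.15  ]
--
slide [0.0084, 0.2034, 0.0] rot [0.0, 0.0, 0.0] rows>=4.9 -> [0.6461 0.0069 0.15  ]
--
```

Request:
{"name": "servo_tool", "arguments": {
  "gripper": [0.2,0.2,0.2,0.2,0.2,0.2,0.2],
  "slide": [
    [0,0,-0.02],
    [0,0,-0.05],
    [0,0,-0.09],
    [0,0,-0.125],
    [0,0,-0.15],
    [0,0,-0.15],
    [0,0,-0.15]
  ],
  "delta_rot": [
    [0,0,0],
    [0,0,0],
    [0,0,0],
    [0,0,0],
    [0,0,0],
    [0,0,0],
    [0,0,0]
  ]
}}

```text
t: 41.22
ee_pos: [0.6495, 0.2105, 0.1509]
orientation: [[0.998, -0.055, -0.0], [-0.055, -0.998, 0.001], [-0.0, -0.001, -1.0]]
wrist_force: [-0.1, -0.1, -0.5]
opening: 0.429
```

Request:
{"name": "servo_tool", "arguments": {
  "gripper": [0.2,0.2,0.2,0.2,0.2,0.2,0.2,0.2,0.2,0.2],
  "slide": [
    [0.002,0.038,0],
    [0.003,0.076,0],
    [0.005,0.114,0],
    [0.006,0.152,0],
    [0.007,0.185,0],
    [0.0085,0.2035,0],
    [0.0085,0.2035,0.02],
    [0.0085,0.2035,0.02],
    [0.0085,0.2035,0.02],
    [0.0085,0.2035,0.02]
  ],
  "delta_rot": [
    [0,0,0],
    [0,0,0],
    [0,0,0],
    [0,0,0],
    [0,0,0],
    [0,0,0],
    [0,0,0],
    [0,0,0],
    [0,0,0],
    [0,0,0]
  ]
}}

```text
t: 42.05
ee_pos: [0.6451, 0.0082, 0.1284]
orientation: [[0.999, -0.053, -0.005], [-0.053, -0.999, 0.001], [-0.005, -0.001, -1.0]]
wrist_force: [-0.1, 0.3, 0.1]
opening: 0.428
```

Request:
{"name": "servo_tool", "arguments": {
  "gripper": [0.2,0.2,0.2],
  "slide": [
    [0,0,0],
    [0,0,0],
    [0,0,0]
  ],
  "delta_rot": [
    [0,0,0],
    [0,0,0],
    [0,0,0]
  ]
}}

```text
t: 42.3
ee_pos: [0.6462, 0.0076, 0.1299]
orientation: [[0.999, -0.054, -0.002], [-0.054, -0.999, 0.0], [-0.002, -0.0, -1.0]]
wrist_force: [-0.1, 0.6, 0.5]
opening: 0.428
```

```bash
python3 - <<'E'
from p import *
st()
goto(.6461,.0067,.0695)
E
```

```text
t 42.30 pos [0.6462 0.0076 0.1299] xax [ 0.999 -0.054 -0.002] zax [-0.002  0.    -1.   ] F [-0.1  0.6  0.5] op 0.428
slide [0.0, 0.0009, 0.0604] rot [-0.0001, 0.001, -0.0001] rows>=1.4 -> [0.6461 0.0067 0.0695]
--
```

Request:
{"name": "servo_tool", "arguments": {
  "gripper": [0.2,0.2,0.2,0.2,0.2,0.2,0.2,0.2,0.2,0.2],
  "slide": [
    [0,0.001,0.01],
    [0,0.001,0.02],
    [0,0.001,0.03],
    [0,0.001,0.04],
    [0,0.001,0.048],
    [0,0.001,0.054],
    [0,0.001,0.057],
    [0,0.001,0.06],
    [0,0.001,0.06],
    [0,0.001,0.06]
  ],
  "delta_rot": [
    [0,0,0],
    [0,0,0],
    [0,0,0],
    [0,0,0],
    [0,0,0],
    [0,0,0],
    [0,0,0],
    [0,0,0],
    [0,0,0],
    [0,0,0]
  ]
}}

```text
t: 43.13
ee_pos: [0.646, 0.0057, 0.0697]
orientation: [[0.998, -0.055, -0.002], [-0.055, -0.998, 0.0], [-0.002, 0.0, -1.0]]
wrist_force: [-0.6, -0.3, -0.0]
opening: 0.428
```

Request:
{"name": "servo_tool", "arguments": {
  "gripper": [0.6,0.6,0.6,0.6,0.58,0.58,0.58,0.58,0.58,0.58],
  "slide": [
    [0,0,0],
    [0,0,-0.0005],
    [0,0,-0.0005],
    [0,0,-0.0005],
    [0,0,-0.02],
    [0,0,-0.05],
    [0,0,-0.085],
    [0,0,-0.1],
    [0,0,-0.1],
    [0,0,-0.1]
  ],
  "delta_rot": [
    [0,0,0],
    [0,0,0],
    [0,0,0],
    [0,0,0],
    [0,0,0],
    [0,0,0],
    [0,0,0],
    [0,0,0],
    [0,0,0],
    [0,0,0]
  ]
}}

```text
t: 43.97
ee_pos: [0.6466, 0.0057, 0.1706]
orientation: [[0.998, -0.055, -0.001], [-0.055, -0.998, -0.0], [-0.001, 0.0, -1.0]]
wrist_force: [-0.4, 0.9, -0.9]
opening: 0.579
```

```bash
python3 - <<'E'
from p import *
st()
b=capture("top");r=rings(b,[(127,248)]);print(r)
x,y=r[0][:2]
plan([[((.62,.19,.15),PSI,0)],[((x,y,.10),PSI,0),((x,y,.04),PSI,0)]])
E
```

```text
t 43.97 pos [0.6466 0.0057 0.1706] xax [ 0.998 -0.055 -0.001] zax [-0.001 -0.    -1.   ] F [-0.4  0.9 -0.9] op 0.579
[(0.5476, 0.3954, array([26.9, 27.9]))]
slide [-0.0356, -0.1828, 0.0191] rot [0.0002, 0.0017, -0.0007] rows>=4.5 -> [0.62 0.19 0.15]
--
slide [-0.0833, -0.2012, 0.05] rot [0.0, 0.0, 0.0] rows>=5.4 -> [0.5476 0.3954 0.1   ]
slide [-0.0833, -0.2012, 0.11] rot [0.0, 0.0, 0.0] rows>=1.4 -> [0.5476 0.3954 0.04  ]
--
```

Request:
{"name": "servo_tool", "arguments": {
  "gripper": [0.56,0.56,0.56,0.56,0.56,0.56,0.56],
  "slide": [
    [-0.007,-0.036,0],
    [-0.014,-0.073,0.005],
    [-0.021,-0.11,0.01],
    [-0.028,-0.146,0.015],
    [-0.0355,-0.183,0.019],
    [-0.0355,-0.183,0.019],
    [-0.0355,-0.183,0.019]
  ],
  "delta_rot": [
    [0,0,0],
    [0,0,0],
    [0,0,0],
    [0,0,0],
    [0,0,0],
    [0,0,0],
    [0,0,0]
  ]
}}

```text
t: 44.6
ee_pos: [0.6179, 0.1941, 0.1482]
orientation: [[0.999, -0.048, -0.007], [-0.048, -0.999, 0.001], [-0.007, -0.0, -1.0]]
wrist_force: [0.4, -0.7, -0.3]
opening: 0.558
```

Request:
{"name": "servo_tool", "arguments": {
  "gripper": [0.56,0.56,0.56,0.56,0.56,0.56,0.56,0.56,0.56,0.56],
  "slide": [
    [-0.014,-0.034,0.008],
    [-0.028,-0.067,0.016],
    [-0.042,-0.1,0.025],
    [-0.056,-0.134,0.033],
    [-0.07,-0.168,0.04],
    [-0.0835,-0.201,0.055],
    [-0.0835,-0.201,0.085],
    [-0.0835,-0.201,0.11],
    [-0.0835,-0.201,0.11],
    [-0.0835,-0.201,0.11]
  ],
  "delta_rot": [
    [0,0,0],
    [0,0,0],
    [0,0,0],
    [0,0,0],
    [0,0,0],
    [0,0,0],
    [0,0,0],
    [0,0,0],
    [0,0,0],
    [0,0,0]
  ]
}}

```text
t: 45.43
ee_pos: [0.5476, 0.3925, 0.0382]
orientation: [[0.998, -0.057, -0.006], [-0.057, -0.998, -0.004], [-0.006, 0.005, -1.0]]
wrist_force: [0.7, 1.1, 1.6]
opening: 0.557
```

Request:
{"name": "servo_tool", "arguments": {
  "gripper": [0.56,0.56,0.56,0.56],
  "slide": [
    [0,0,0],
    [0,0,0],
    [0,0,0],
    [0,0,0]
  ],
  "delta_rot": [
    [0,0,0],
    [0,0,0],
    [0,0,0],
    [0,0,0]
  ]
}}

```text
t: 45.77
ee_pos: [0.549, 0.3958, 0.0422]
orientation: [[0.998, -0.056, -0.001], [-0.056, -0.998, 0.001], [-0.001, -0.001, -1.0]]
wrist_force: [-0.4, -1.0, -0.4]
opening: 0.564
```

```bash
python3 - <<'E'
from p import *
st();goto(.5476,.3954,.003)
S=capture("side")
print(rings(S,[(148,380)]))
E
```

```text
t 45.77 pos [0.549  0.3958 0.0422] xax [ 0.998 -0.056 -0.001] zax [-0.001  0.001 -1.   ] F [-0.4 -1.  -0.4] op 0.564
slide [-0.0014, 0.0005, 0.0392] rot [-0.0006, 0.0004, -0.0011] rows>=0.9 -> [0.5476 0.3954 0.003 ]
--
[(0.5401, 0.3989, array([26.5, 37.6]))]
```

Request:
{"name": "servo_tool", "arguments": {
  "gripper": [0.56,0.56,0.56,0.56,0.56,0.1,0.1,0.1,0.1,0.1],
  "slide": [
    [-0.001,0,0.015],
    [-0.001,0,0.028],
    [-0.001,0,0.039],
    [-0.001,0,0.039],
    [-0.001,0,0.039],
    [-0.001,0,0.039],
    [-0.001,0,0.039],
    [-0.001,0,0.039],
    [-0.001,0,0.039],
    [-0.001,0,0.039]
  ],
  "delta_rot": [
    [0,0,0],
    [0,0,0],
    [0,0,0],
    [0,0,0],
    [0,0,0],
    [0,0,0],
    [0,0,0],
    [0,0,0],
    [0,0,0],
    [0,0,0]
  ]
}}

```text
t: 46.65
ee_pos: [0.5474, 0.3962, 0.0025]
orientation: [[0.998, -0.055, -0.002], [-0.055, -0.998, 0.001], [-0.002, -0.001, -1.0]]
wrist_force: [0.0, 0.6, 2.9]
opening: 0.32
```

Request:
{"name": "servo_tool", "arguments": {
  "gripper": [0.1,0.1,0.1],
  "slide": [
    [0,0,0],
    [0,0,0],
    [0,0,0]
  ],
  "delta_rot": [
    [0,0,0],
    [0,0,0],
    [0,0,0]
  ]
}}

```text
t: 46.9
ee_pos: [0.5474, 0.3962, 0.0025]
orientation: [[0.998, -0.055, -0.002], [-0.055, -0.998, 0.001], [-0.002, -0.001, -1.0]]
wrist_force: [-0.2, 0.3, 5.1]
opening: 0.318
```

```bash
python3 - <<'E'
from p import *
st()
p=get_state()["ee_pos"];off=p[0]-.5476
x,y=POST[0]+off-.0005,POST[1]-.0003
plan([[((p[0],p[1],.15),PSI,0)],[((.62,.19,.155),PSI,0)],[((x,y,.15),PSI,0),((x,y,.13),PSI,0)]])
E
```

```text
t 46.90 pos [0.5474 0.3962 0.0025] xax [ 0.998 -0.055 -0.002] zax [-0.002  0.001 -1.   ] F [-0.2  0.3  5.1] op 0.318
slide [-0.0003, -0.0001, -0.1475] rot [-0.0004, 0.0009, -0.0007] rows>=3.5 -> [0.5474 0.3962 0.15  ]
--
slide [0.0836, 0.202, -0.005] rot [0.0, 0.0, 0.0] rows>=5.2 -> [0.62  0.19  0.155]
--
slide [0.0361, 0.1817, 0.005] rot [0.0, 0.0, 0.0] rows>=4.4 -> [0.6463 0.0066 0.15  ]
slide [0.0361, 0.1817, 0.025] rot [0.0, 0.0, 0.0] rows>=0.5 -> [0.6463 0.0066 0.13  ]
--
```

Place height: ring bottom at 0.081, so TCP at about 0.0835.

Request:
{"name": "servo_tool", "arguments": {
  "gripper": [0.1,0.1,0.1,0.1,0.1,0.1,0.1],
  "slide": [
    [0,0,-0.02],
    [0,0,-0.05],
    [0,0,-0.09],
    [0,0,-0.125],
    [0,0,-0.148],
    [0,0,-0.148],
    [0,0,-0.148]
  ],
  "delta_rot": [
    [0,0,0],
    [0,0,0],
    [0,0,0],
    [0,0,0],
    [0,0,0],
    [0,0,0],
    [0,0,0]
  ]
}}

```text
t: 47.48
ee_pos: [0.5478, 0.396, 0.1509]
orientation: [[0.998, -0.055, -0.001], [-0.055, -0.998, 0.001], [-0.001, -0.001, -1.0]]
wrist_force: [0.4, -0.5, -0.6]
opening: 0.322
```

Request:
{"name": "servo_tool", "arguments": {
  "gripper": [0.1,0.1,0.1,0.1,0.1,0.1,0.1,0.1],
  "slide": [
    [0.014,0.034,-0.001],
    [0.028,0.067,-0.002],
    [0.042,0.101,-0.003],
    [0.056,0.135,-0.004],
    [0.07,0.168,-0.005],
    [0.0835,0.202,-0.005],
    [0.0835,0.202,-0.005],
    [0.0835,0.202,-0.005]
  ],
  "delta_rot": [
    [0,0,0],
    [0,0,0],
    [0,0,0],
    [0,0,0],
    [0,0,0],
    [0,0,0],
    [0,0,0],
    [0,0,0]
  ]
}}

```text
t: 48.15
ee_pos: [0.6194, 0.1844, 0.1517]
orientation: [[0.998, -0.062, -0.007], [-0.062, -0.998, -0.003], [-0.007, 0.004, -1.0]]
wrist_force: [-0.4, 0.6, -0.1]
opening: 0.317
```

Request:
{"name": "servo_tool", "arguments": {
  "gripper": [0.1,0.1,0.1,0.1,0.1,0.1,0.1,0.1,0.1,0.1],
  "slide": [
    [0.008,0.038,0],
    [0.015,0.076,0],
    [0.022,0.114,0],
    [0.03,0.15,0],
    [0.036,0.1815,0],
    [0.036,0.1815,0.02],
    [0.036,0.1815,0.02],
    [0.036,0.1815,0.02],
    [0.036,0.1815,0.02],
    [0.036,0.1815,0.02]
  ],
  "delta_rot": [
    [0,0,0],
    [0,0,0],
    [0,0,0],
    [0,0,0],
    [0,0,0],
    [0,0,0],
    [0,0,0],
    [0,0,0],
    [0,0,0],
    [0,0,0]
  ]
}}

```text
t: 48.98
ee_pos: [0.6455, 0.009, 0.1348]
orientation: [[0.999, -0.052, -0.002], [-0.052, -0.999, 0.001], [-0.003, -0.001, -1.0]]
wrist_force: [0.6, -0.2, 0.3]
opening: 0.323
```

Request:
{"name": "servo_tool", "arguments": {
  "gripper": [0.1,0.1,0.1],
  "slide": [
    [0,0,0],
    [0,0,0],
    [0,0,0]
  ],
  "delta_rot": [
    [0,0,0],
    [0,0,0],
    [0,0,0]
  ]
}}

```text
t: 49.23
ee_pos: [0.6456, 0.0069, 0.1349]
orientation: [[0.999, -0.054, -0.002], [-0.054, -0.999, 0.0], [-0.002, -0.0, -1.0]]
wrist_force: [0.5, -0.0, -0.8]
opening: 0.322
```

```bash
python3 - <<'E'
from p import *
st()
goto(.6463,.0066,.084)
E
```

```text
t 49.23 pos [0.6456 0.0069 0.1349] xax [ 0.999 -0.054 -0.002] zax [-0.002  0.    -1.   ] F [ 0.5 -0.  -0.8] op 0.322
slide [0.0008, 0.0002, 0.0509] rot [-0.0, 0.0011, -0.0003] rows>=1.2 -> [0.6463 0.0066 0.084 ]
--
```

Request:
{"name": "servo_tool", "arguments": {
  "gripper": [0.1,0.1,0.1,0.1,0.1,0.1,0.1,0.1,0.1,0.1],
  "slide": [
    [0.0005,0,0.008],
    [0.0005,0,0.016],
    [0.0005,0,0.024],
    [0.0005,0,0.032],
    [0.0005,0,0.04],
    [0.0005,0,0.046],
    [0.0005,0,0.05],
    [0.0005,0,0.051],
    [0.0005,0,0.051],
    [0.0005,0,0.051]
  ],
  "delta_rot": [
    [0,0,0],
    [0,0,0],
    [0,0,0],
    [0,0,0],
    [0,0,0],
    [0,0,0],
    [0,0,0],
    [0,0,0],
    [0,0,0],
    [0,0,0]
  ]
}}

```text
t: 50.07
ee_pos: [0.646, 0.0061, 0.0835]
orientation: [[0.998, -0.055, -0.002], [-0.055, -0.998, -0.0], [-0.002, 0.0, -1.0]]
wrist_force: [-0.6, 0.0, 0.7]
opening: 0.319
```

Request:
{"name": "servo_tool", "arguments": {
  "gripper": [0.5,0.5,0.5,0.5,0.5,0.5,0.5,0.5,0.5,0.5],
  "slide": [
    [0,0,0],
    [0,0,-0.0005],
    [0,0,-0.0005],
    [0,0,-0.0005],
    [0,0,-0.02],
    [0,0,-0.05],
    [0,0,-0.085],
    [0,0,-0.1],
    [0,-0.04,-0.1],
    [0,-0.08,-0.1]
  ],
  "delta_rot": [
    [0,0,0],
    [0,0,0],
    [0,0,0],
    [0,0,0],
    [0,0,0],
    [0,0,0],
    [0,0,0],
    [0,0,0],
    [0,0,0],
    [0,0,0]
  ]
}}

```text
t: 50.9
ee_pos: [0.6522, 0.0828, 0.1854]
orientation: [[0.998, -0.063, 0.001], [-0.063, -0.998, -0.002], [0.001, 0.002, -1.0]]
wrist_force: [0.9, 1.4, -0.4]
opening: 0.5
```

Request:
{"name": "servo_tool", "arguments": {
  "gripper": [0.5,0.5,0.5,0.5,0.5,0.5,0.5,0.5],
  "slide": [
    [-0.01,-0.04,0],
    [-0.02,-0.08,0],
    [-0.04,-0.12,0],
    [-0.06,-0.16,0],
    [-0.08,-0.18,0],
    [-0.08,-0.18,0],
    [-0.08,-0.18,0],
    [-0.08,-0.18,0]
  ],
  "delta_rot": [
    [0,0,0],
    [0,0,0],
    [0,0,0],
    [0,0,0],
    [0,0,0],
    [0,0,0],
    [0,0,0],
    [0,0,0]
  ]
}}

```text
t: 51.57
ee_pos: [0.5809, 0.2694, 0.1835]
orientation: [[0.998, -0.055, -0.002], [-0.055, -0.998, -0.001], [-0.002, 0.001, -1.0]]
wrist_force: [0.5, -0.3, -0.6]
opening: 0.495
```

```bash
python3 - <<'E'
from p import *
st()
S=capture("side");b=capture("top")
cv2.imwrite("pics/final_side.png",S["img"][:,:,::-1]);cv2.imwrite("pics/final_top.png",b["img"][:,:,::-1])
# side silhouette: width of grey run around the post axis per image row, versus a model of the stack
B=np.array([1.4,1.9])
g=S["img"].astype(int);m=(g.max(2)-g.min(2)<28)&(g.mean(2)>85)
mod=np.zeros(m.shape,np.uint8)
for k,d in enumerate([62,54,46,38,30]):
    for z in np.linspace(.033+.012*k,.045+.012*k,7):
        q=np.array([proj(S,[.646+d/2000*np.cos(t),.0075+d/2000*np.sin(t),z])+B for t in np.linspace(0,6.283,60)])
        cv2.fillConvexPoly(mod,np.round(q*16).astype(np.int32),1,shift=4)
q=np.array([proj(S,[.647,.0069,z])+B for z in(.093,.103)]);print("post top rows",q.round(1))
for v in range(222,272,2):
    def ext(a):
        r=np.where(a[v,225:310])[0]; return (r.min()+225,r.max()+225,len(r)) if len(r) else None
    print(v,"seen",ext(m),"model",ext(mod))
E
```

```text
t 51.57 pos [0.5809 0.2694 0.1835] xax [ 0.998 -0.055 -0.002] zax [-0.002 -0.001 -1.   ] F [ 0.5 -0.3 -0.6] op 0.495
post top rows [[268.6 230.2]
 [268.3 226.4]]
222 seen None model None
224 seen None model None
226 seen (np.int64(267), np.int64(268), 2) model None
228 seen (np.int64(263), np.int64(273), 11) model (np.int64(264), np.int64(275), 12)
230 seen (np.int64(262), np.int64(274), 13) model (np.int64(262), np.int64(276), 15)
232 seen (np.int64(261), np.int64(275), 15) model (np.int64(262), np.int64(277), 16)
234 seen (np.int64(260), np.int64(276), 17) model (np.int64(261), np.int64(278), 18)
236 seen (np.int64(260), np.int64(277), 18) model (np.int64(261), np.int64(278), 18)
238 seen (np.int64(259), np.int64(278), 20) model (np.int64(260), np.int64(280), 21)
240 seen (np.int64(259), np.int64(278), 20) model (np.int64(259), np.int64(280), 22)
242 seen (np.int64(258), np.int64(295), 25) model (np.int64(259), np.int64(282), 24)
244 seen (np.int64(257), np.int64(291), 27) model (np.int64(258), np.int64(282), 25)
246 seen (np.int64(257), np.int64(288), 29) model (np.int64(258), np.
[... 180 characters left out ...]
, 29)
252 seen (np.int64(257), np.int64(282), 26) model (np.int64(257), np.int64(284), 28)
254 seen (np.int64(257), np.int64(281), 25) model (np.int64(257), np.int64(284), 28)
256 seen (np.int64(259), np.int64(279), 21) model (np.int64(257), np.int64(283), 27)
258 seen (np.int64(261), np.int64(277), 17) model (np.int64(259), np.int64(281), 23)
260 seen (np.int64(260), np.int64(260), 1) model (np.int64(263), np.int64(277), 15)
262 seen (np.int64(256), np.int64(258), 3) model None
264 seen (np.int64(252), np.int64(287), 6) model None
266 seen (np.int64(249), np.int64(288), 6) model None
268 seen (np.int64(245), np.int64(292), 8) model None
270 seen (np.int64(241), np.int64(297), 13) model None
```

The stack silhouette matches the fully-home model to 1–2 px. Last check: the boards and the bystanders.

```bash
python3 - <<'E'
from p import *
c=capture("top");S=capture("side")
hsv=cv2.cvtColor(c["img"],cv2.COLOR_RGB2HSV)
m=cv2.inRange(hsv,(8,70,150),(25,190,255))
for n,y in(("left",.045),("right",-.045)):
    o=np.zeros_like(m);u,v=proj(c,jig(.078,y,.016)).astype(int);o[v-45:v+48,u-16:u+17]=m[v-45:v+48,u-16:u+17]
    cs,_=cv2.findContours(o,cv2.RETR_EXTERNAL,cv2.CHAIN_APPROX_NONE);k=max(cs,key=cv2.contourArea)[:,0]
    q=np.array([J.T[:2,:2]@(w(c,*p,.032)-POST[:2]) for p in k],np.float32)*1000
    (x,yy),sz,an=cv2.minAreaRect(q);print(n,"jig-frame centre rel post",round(x,1),round(yy,1),"size",np.round(sz,1),"ang",round(an,1),"far edge",q[:,0].max().round(1))
for nm,I in(("top",c["img"]),("side",S["img"])):
    a=cv2.imread(f"pics/{nm}0.png")[:,:,::-1];d=cv2.GaussianBlur(cv2.absdiff(a,I),(5,5),0).max(2)>45
    n,l,st_,ce=cv2.connectedComponentsWithStats(d.astype(np.uint8))
    print(nm,[(s[:4].tolist(),int(s[4])) for s in st_[1:] if s[4]>25])
E
```

```text
left jig-frame centre rel post -88.2 46.0 size [ 60.8 147.7] ang 89.7 far edge -14.4
right jig-frame centre rel post -87.9 -42.7 size [145.4  61.1] ang 0.1 far edge -15.2
top [([60, 116, 161, 196], 11804), ([248, 184, 78, 92], 4163), ([173, 194, 12, 17], 130), ([199, 195, 17, 16], 194), ([397, 221, 34, 68], 1760), ([455, 220, 25, 24], 423), ([457, 265, 28, 28], 583), ([173, 273, 149, 207], 15100), ([111, 284, 22, 21], 324), ([340, 349, 14, 4], 37), ([598, 348, 42, 35], 943), ([315, 354, 47, 12], 223), ([555, 424, 85, 56], 2100), ([254, 439, 71, 41], 1095), ([328, 443, 31, 32], 279), ([355, 449, 27, 11], 182)]
side [([142, 0, 101, 40], 1235), ([461, 0, 20, 69], 502), ([479, 0, 161, 352], 26948), ([572, 40, 9, 5], 26), ([111, 57, 44, 43], 1428), ([127, 125, 13, 18], 149), ([132, 155, 76, 111], 4080), ([511, 164, 11, 9], 51), ([501, 177, 9, 27], 132), ([610, 177, 8, 8], 35), ([396, 200, 22, 14], 235), ([585, 208, 22, 48], 515), ([430, 213, 26, 17], 340), ([361, 216, 64, 34], 952), ([256, 227, 85, 52], 1666), ([615, 243, 13, 18], 144), ([545, 253, 15, 19], 213), ([625, 254, 15, 76], 765), ([248, 259, 69, 48], 1586), ([570, 269, 14, 11], 45), ([188, 296, 19, 15], 228), ([425, 306, 13, 11], 39), ([176, 317, 67, 62], 2034), ([605, 349, 26, 36], 238), ([139, 371, 18, 17], 225), ([609, 401, 12, 33], 271), ([164, 402, 29, 27], 569)]
```

```bash
python3 -c "
from workcell import *
print(sign_off())"
```

```text
the job is handed in; nothing more can be done
None
```

The jig is loaded and I handed the job in at about 52 s of robot time. Both boards went in tongue-first, tilted about 21°, and were lowered flat. All five rings were present and are on the post in order: clamp, large, medium, small, smallest. The clamp ring was knocked aside partway through, so I found it again. My first grip on it was shallow, so I set it down and regripped before placing it.

**What my last checks showed**
- **Boards:** both lie square to the jig within about 0.3°, with their far ends 14–15 mm short of the post's axis (nominal 16).
- **Rings:** the stack's outline in the side camera matches a model of all five fully home. It agrees to 1–3 px over most rows; in the bottom three rows compared it is up to about 4 px narrower, and the last row was barely picked up. No more than about 1 N showed at the end of each lowering step.
- **Other things on the bench:** comparing images from before and after showed changes only where boards, rings, the arm and its shadow had been. The arm's view blocked a few patches of the bench.
- **Robot:** the gripper is open and clear of everything.

**Disagreements**
- The two cameras disagree by about 2–3 mm on the post.
- The top camera puts the clamp ring about 4 mm off my post estimate. The bore allows only 3 mm of play, so I put part of that down to camera error.
- I had used up the picture viewings by then, so the finished stack was checked by measurement only.

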